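# Release a tin from the gravity rack and complete the order tray

## Task

Complete the order tray: slide the safety catch on the tin rack fully aside and press the release button under it all the way in, so that the rack lets its tin roll down into the open bay. Then lay that tin and the tin lying on the bench into the two free cradles of the tray, so that all three tins lie in one neat row, each resting in its own cradle with its ends level with its neighbours'; set them down gently without dropping them. Leave the catch open and the button in, and do not shove or topple the jar, the sauce bottle or the pepper mill that stand among them.

Things in the scene. Friction and masses are not known exactly. Their poses are not given: they have to be found in the camera images.
- rack: steel gravity rack for tins, fixed, footprint 220 (x) by 244 (y) mm. Origin: centre of the footprint, bench level; x points uphill, -x is the open front. Its chute, 108 mm wide, runs along x centred at y = -68 mm and falls 8 degrees to -x. For x from 22 to 110 mm it is roofed (roof top 136 mm high) and stores a tin behind a gate; in front of that is the open bay
- bay (a point): where the released tin's centre comes to rest in the rack's bay within 2 s: rack x = -70, y = -68 mm, 72 mm high, tin axis along rack y. It lies on two rails and against two stop posts (92 mm high, 8 mm thick, 24 mm wide), all centred 36 mm either side of the middle, so the middle 48 mm is free for fingers on both sides of the tin. Side cheeks 76 mm high
- release_box (a point): top centre (70 mm high) of the grey release box beside the chute: 96 (rack x) by 134 (rack y, from -12 to 122 mm in the rack's frame), with a slot 74 mm wide between guides (tops 100 mm high) along rack y, holding the button and the catch over it. Axes as the rack's
- catch (a joint): safety catch: flat steel shutter 76 by 62 mm, 4 mm thick, lying 94 to 98 mm above the bench over the button, that slides along the rack's +y. 0 = shut over the button, 0.060 m = fully open (end stop). Friction about 2 N; stays where it is left
- catch_tab (a point): middle of the top edge of the upright tab on the catch by which it is pushed: 40 mm long (along rack x), 8 mm thick (along rack y), standing 28 mm above the plate, its top 126 mm above the bench. Moves with the catch; axes as the rack's. When shut, the tab stands 12 mm to the +y side of the button's centre
- button (a joint): release button: 0 = out, 0.012 m = fully in (end stop). Moves straight down, about 4 to 8 N, stays where it is pushed to; it lowers the gate, which lets the tin go when the button is nearly home
- button_top (a point): centre of the top face of the round black release button, 40 mm in diameter, top 91 mm above the bench when out, 79 mm when in. It sits in the slot of the release box; press it with closed fingers
- tin_a_center (a point): the tin stored in the rack under the roof: steel tin with a paper band, a cylinder 54 mm in diameter and 95 mm long, 0.14 to 0.28 kg, lying on its side. Point: its centre; its own x axis runs along the cylinder (either way round), so the fingers close across x
- tin_b_center (a point): the tin lying loose on the bare bench, any way round: steel tin with a paper band, a cylinder 54 mm in diameter and 95 mm long, 0.14 to 0.28 kg, lying on its side. Point: its centre; its own x axis runs along the cylinder (either way round), so the fingers close across x
- tin_c_center (a point): the tin that already lies in the middle cradle of the tray: steel tin with a paper band, a cylinder 54 mm in diameter and 95 mm long, 0.14 to 0.28 kg, lying on its side. Point: its centre; its own x axis runs along the cylinder (either way round), so the fingers close across x
- tray: low steel order tray, fixed, 300 (x) by 150 (y) mm, floor 4 mm thick, rim 10 mm high. Origin: centre of its underside at bench level. Three cradles in a row along its x, 86 mm apart; a tin in a cradle lies with its axis along the tray's y, between two ridges 6 mm high, 36 mm apart, which centre it
- cradle0 (a point): floor of the tray at the centre of the first cradle (x = -86 mm in the tray's frame, 4 mm above the bench), free at the start; axes as the tray's. A seated tin's centre is 27 mm above it
- cradle1 (a point): the same for the middle cradle, where tin_c lies
- cradle2 (a point): the same for the last cradle (x = +86 mm), free at the start
- jar_mid (a point): bystander: upright jar, 66 mm in diameter, 100 mm high, on the bench; point half-way up
- bottle_mid (a point): bystander: upright sauce bottle, 52 mm in diameter, 170 mm high, standing on the bench behind the release box; point half-way up
- mill_mid (a point): bystander: upright wooden pepper mill, 58 mm in diameter, 160 mm high; point half-way up
Mind the look-alikes: they are no part of the job. What is shaped like the part that bears tin_b_center but blue is not meant.

How it is judged:
By the outcome, as a careful person would: the job done as asked, in the order asked, and still so for the second after the job is handed in, with the robot touching nothing.
It also fails if it takes over 70 s, if anything falls off the work surface, if the arm or the gripper's body presses on something with over 40 N, if the wrist force passes 120 N, or if a joint passes its speed limit or range.

## Robot

A 7-joint arm with a two-finger parallel gripper is mounted at the origin on the work surface. World frame = base frame: x ahead of the robot, y to its left, z up, the work surface at z = 0. Lengths are in m, angles in rad, forces in N, time in s.
With the tool pointing down it reaches from about 0.35 to 0.9 m from the base axis. Payload 7.2 kg.
Tool frame: the origin (TCP) lies between the finger pads; the fingertips stand 8 mm ahead of it and the grasp point (between the pads) lies 11 mm behind it; y points along the fingers, x is the direction in which the jaws open and shut, and the axes are right-handed (so a half turn about y gives the same grasp; the last joint's range is limited). The gripper opens to 88 mm and grips with 3 to 60 N. Pads are 20 mm wide; open, the fingers measure 115 mm over their backs; the gripper's body (75 mm by 178 mm) begins 61 mm behind the grasp point.
Start: joints at [-0.068, 0.411, -0.013, 1.596, 0.006, 1.134, -0.082], TCP at [0.625, -0, 0.231] pointing down, gripper open.
Joint ranges: [-2.95, 2.95], [-0.29, 1.99], [-1.47, 1.44], [0.14, 2.54], [-1.03, 4.17], [0.13, 1.85], [-2.86, 2.86]. Speed limits (rad/s): [2.39, 2.39, 3.01, 3.01, 3.14, 3.14, 3.14].

## Interface

Orientations are given as a unit quaternion [x, y, z, w].
In Python, from cell import ctrl gives the robot as it stands.
- The arm moves only by the shell command python3 -m jog 'ROWS' [FORCE]. ROWS is text: rows parted by semicolons, each of 7 numbers parted by spaces: the shift along the tool's x, y, z in m, then the turn, a rotation vector about the tool's x, y, z in degrees, then the finger opening in m, from 0 to 0.0878. A call has 1 to 8 rows; each row is the pose to reach, as a shift and turn from the pose measured when the call began, along the tool's axes at that moment; what a row does not reach only later rows make up. A row lasts 1/8 s, in which the tool goes at most 62.5 mm and 10.7 degrees, less where a joint would pass 70% of its speed; a pose out of reach is approached as far as the arm can. A call with a gripper value outside its range is refused whole. The fingers move at their own pace and stop on an object; FORCE is the grip in N (left out, the last holds). Time passes only in rows, so rows that repeat a pose let the fingers close. It gives the time, the measured TCP pose, the force and the opening at its end, in the units of the state.
- ctrl.get_obs(): the state, without advancing time (a new reading comes with each control period).
- ctrl.capture(name): name is "scene" or "side" or "wrist"; returns the picture (384x512x3 uint8, blue, green, red); there is no depth.
- ctrl.camera_params(name): a dict with "fx", "fy", "cx", "cy" (pixels), "extrinsics" (4x4, takes a point from world to camera coordinates). Camera axes: x right, y down, z forward; pixel columns grow to the right and rows downward; lengths in m; the calibration is good to about 2 mm. A picture is of the moment at which its call begins: read the wrist's pose just before it. camera_params takes no time and is no camera call; for the wrist camera it gives the pose at the moment of the call.
- ctrl.finish_job(): hands the job in, once; it reports no verdict.
Trained networks look in the newest picture that a camera, given by its name, has taken for a name from the list of things; names that differ only in an ending like _2 or _b are one class to them, and where a whole thing is asked for, a point or a joint stands for the part that bears it (a point fixed in the world has none). Each returns a list of dicts, best first, with "score" (0 to 1); they miss things now and then, are a little off and sometimes report something else, mostly with a low value. They report only what shows in the picture. A call takes as long as a camera call. They do not tell look-alikes from the thing itself.
- ctrl.search_frame(camera, thing): "pixel" ([column, row] in pixels, amid what is visible of it).
- ctrl.outline_of(camera, thing): "region" (384x512 bool, what is visible of it) and "pixel" ([column, row] in pixels, amid what is visible of it).
The state is a dict: "time_s": time; "joint_positions": joint angles; "qvel": joint speeds; "effort": joint torques, N m; "tool_pos": TCP position; "eef_rot": TCP orientation; "ft_force": force on the tool from outside, world axes, zero at the start; "torque": the same for the moment, N m; "opening": finger opening in m.
Only numpy, scipy, OpenCV 4.12 (cv2) and the standard library are available. Lean on these libraries where they do the work, as an engineer would, in place of code of your own. Each camera call takes 0.05 s, during which the arm holds its last target.

## Working session

There is one attempt and no reset: what is moved stays moved. The work goes in short steps, Python scripts to look and compute and a shell command to move; the robot and the scene stay as the last step left them, time stands still between calls to the robot, and variables do not carry over. Pictures are saved under pics/ and viewed, and the job is handed in when it is done.

```bash
ls; mkdir -p pics; python3 - <<'E'
from cell import ctrl
import cv2
o=ctrl.get_obs(); print(o['time_s'],o['tool_pos'],o['eef_rot'],o['opening'],o['ft_force'])
for n in ["scene","side","wrist"]:
    im=ctrl.capture(n); cv2.imwrite(f"pics/{n}0.png",im)
    p=ctrl.camera_params(n); print(n,p)
E
```

```text
pics
0.0 [ 6.24500834e-01 -4.10793233e-05  2.29815653e-01] [ 7.07138145e-01 -5.69319266e-04 -5.64000039e-04 -7.07074962e-01] 0.08816161579280402 [-0.36950062  0.3811591   0.46845624]
scene {'fx': 409.80868617253543, 'fy': 409.80868617253543, 'cx': 249.54970914244578, 'cy': 193.55174999000107, 'extrinsics': array([[-0.87786849,  0.47874213,  0.01236482,  0.5169154 ],
       [ 0.3597611 ,  0.67629536, -0.64280365, -0.13176667],
       [-0.31609946, -0.55984869, -0.76593118,  1.09702105],
       [ 0.        ,  0.        ,  0.        ,  1.        ]])}
side {'fx': 473.0666345361637, 'fy': 473.0666345361637, 'cx': 264.04771875874667, 'cy': 189.90773020940205, 'extrinsics': array([[-0.84200486, -0.53916348, -0.01818119,  0.48393071],
       [-0.29384829,  0.48664151, -0.82269875,  0.26598988],
       [ 0.45241684, -0.68737383, -0.56818678,  0.85279942],
       [ 0.        ,  0.        ,  0.        ,  1.        ]])}
wrist {'fx': 306.5810107939269, 'fy': 306.5810107939269, 'cx': 254.38056491393954, 'cy': 194.19129429907522, 'extrinsics': array([[ 9.99999698e-01,  1.24490017e-05, -7.76874750e-04,
        -6.24437228e-01],
       [ 2.42884287e-04, -9.54770695e-01,  2.97343003e-01,
        -3.46765096e-02],
       [-7.38035621e-04, -2.97343102e-01, -9.54770409e-01,
         3.92250360e-01],
       [ 0.00000000e+00,  0.00000000e+00,  0.00000000e+00,
         1.00000000e+00]])}
```

View pics/scene0.png

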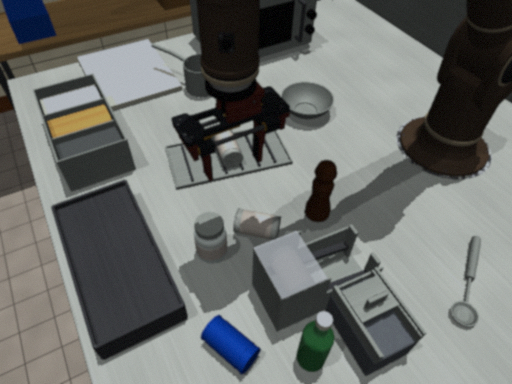

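View pics/side0.png

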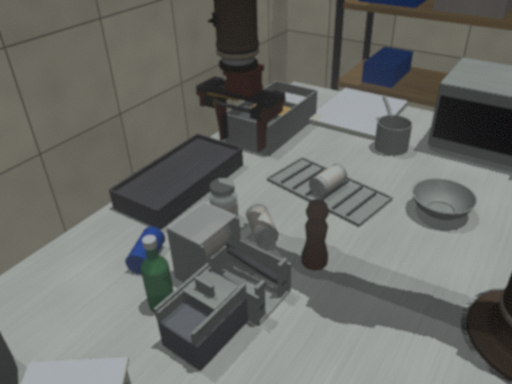

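View pics/wrist0.png

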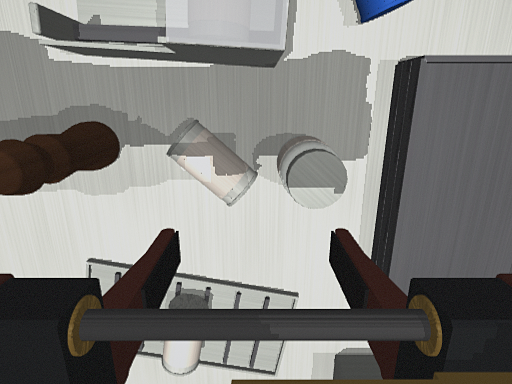

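```bash
cat > h.py <<'E'
from cell import ctrl
import numpy as np, cv2
def ray(P,px):
    E=P['extrinsics'];R=E[:3,:3];t=E[:3,3]
    d=R.T@np.array([(px[0]-P['cx'])/P['fx'],(px[1]-P['cy'])/P['fy'],1.])
    return -R.T@t,d
def onz(P,px,z):
    c,d=ray(P,px);return c+d*(z-c[2])/d[2]
def proj(P,X):
    X=np.atleast_2d(X);E=P['extrinsics'];c=X@E[:3,:3].T+E[:3,3]
    return np.c_[c[:,0]/c[:,2]*P['fx']+P['cx'],c[:,1]/c[:,2]*P['fy']+P['cy']]
E
python3 - <<'E'
from h import *
Z=dict(catch_tab=.126,catch=.098,tray=.004,tin_b_center=.027,tin_c_center=.031,jar_mid=.05,bottle_mid=.085,mill_mid=.08,cradle0=.004,cradle1=.004,cradle2=.004,button_top=.091,release_box=.07,bay=.072,rack=.1)
for n in ["scene","side","wrist"]:
    P=ctrl.camera_params(n)
    for t,z in Z.items():
        r=ctrl.search_frame(n,t)[:3]
        print(n,t,[(np.round(q['pixel']).astype(int).tolist(),round(q['score'],2),np.round(onz(P,q['pixel'],z)[:2],3).tolist()) for q in r])
print(ctrl.get_obs()['time_s'])
E
```

```text
scene catch_tab [([374, 298], 0.89, [0.518, 0.294]), ([212, 237], 0.57, [0.701, 0.059])]
scene catch [([365, 297], 0.92, [0.515, 0.277])]
scene tray [([224, 165], 0.9, [0.552, -0.202])]
scene tin_b_center [([258, 225], 0.88, [0.575, 0.014]), ([230, 344], 0.86, [0.747, 0.215]), ([370, 301], 0.44, [0.475, 0.268])]
scene tin_c_center [([230, 150], 0.66, [0.528, -0.216]), ([367, 297], 0.36, [0.477, 0.26])]
scene jar_mid [([213, 237], 0.76, [0.68, 0.012])]
scene bottle_mid [([318, 343], 0.93, [0.628, 0.301])]
scene mill_mid [([322, 192], 0.65, [0.431, 0.035])]
scene cradle0 [([227, 164], 0.67, [0.543, -0.201]), ([372, 297], 0.45, [0.456, 0.258])]
scene cradle1 [([227, 164], 0.67, [0.543, -0.201]), ([372, 297], 0.45, [0.456, 0.258])]
scene cradle2 [([227, 164], 0.67, [0.543, -0.201]), ([372, 297], 0.45, [0.456, 0.258])]
scene button_top [([211, 236], 0.67, [0.693, 0.035])]
scene release_box [([340, 294], 0.55, [0.536, 0.244])]
scene bay [([339, 293], 0.79, [0.539, 0.242])]
scene rack [([340, 295], 0.67, [0.551, 0.254])]
side catch_tab [([208, 287], 0.78, [0.491, 0.3])]
side catch [([211, 2
[... 1069 characters left out ...]
[184, 351], 0.74, [0.524, -0.262])]
wrist jar_mid [([313, 173], 0.69, [0.691, 0.004]), ([210, 163], 0.17, [0.576, 0.015])]
wrist bottle_mid [([222, 302], 0.48, [0.587, -0.14])]
wrist mill_mid [([53, 156], 0.73, [0.423, 0.029]), ([228, 304], 0.18, [0.594, -0.147])]
wrist cradle0 [([230, 305], 0.91, [0.589, -0.205]), ([173, 31], 0.35, [0.534, 0.156])]
wrist cradle1 [([230, 305], 0.91, [0.589, -0.205]), ([173, 31], 0.35, [0.534, 0.156])]
wrist cradle2 [([230, 305], 0.91, [0.589, -0.205]), ([173, 31], 0.35, [0.534, 0.156])]
wrist button_top []
wrist release_box []
wrist bay [([174, 30], 0.73, [0.552, 0.144]), ([186, 350], 0.55, [0.538, -0.222])]
wrist rack [([172, 32], 0.95, [0.556, 0.137])]
2.4
```

```bash
python3 - <<'E'
import cv2
a=cv2.imread('pics/scene0.png')[200:380,230:440]; cv2.imwrite('pics/s_c.png',cv2.resize(a,None,fx=3.3,fy=3.3,interpolation=2))
a=cv2.imread('pics/side0.png')[180:370,140:320]; cv2.imwrite('pics/d_c.png',cv2.resize(a,None,fx=3.1,fy=3.1,interpolation=2))
E
```

```text
(no output)
```

View pics/s_c.png

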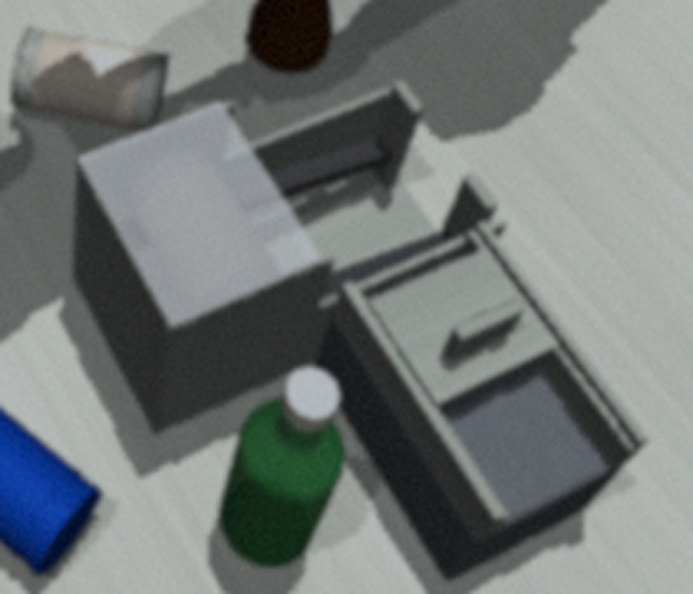

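View pics/d_c.png

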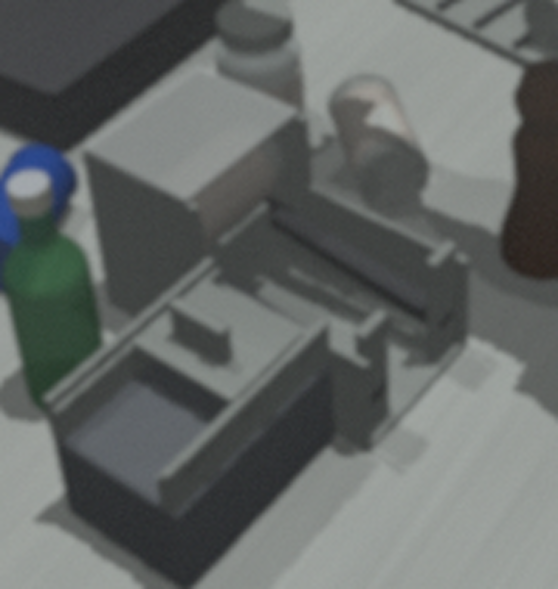

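```bash
python3 - <<'E'
from h import *
from scipy.optimize import least_squares
S=ctrl.camera_params('scene');D=ctrl.camera_params('side')
M=np.array([[22,-14,136],[22,-122,136],[110,-122,136],[110,-14,136]])/1e3
s=np.array([[330,262],[222,105],[80,158],[172,325]])/3.3+[230,200]
d=np.array([[195,207],[303,117],[207,70],[85,152]])/3.1+[140,180]
def T(p,M):
    c,q=np.cos(p[2]),np.sin(p[2]);return M@np.array([[c,q,0],[-q,c,0],[0,0,1]])+[p[0],p[1],0]
for n in ('both','s','d'):
    f=lambda p:np.r_[(proj(S,T(p,M))-s).ravel()*(n!='d'),(proj(D,T(p,M))-d).ravel()*(n!='s')]
    r=least_squares(f,[.55,.2,0]);print(n,r.x[:2],np.degrees(r.x[2]),np.round(r.fun,1))
    if n=='both':p=r.x;np.save('rack.npy',p)
# overlay
tx=0.0
for n,P in(('scene',S),('side',D)):
    im=cv2.imread(f'pics/{n}0.png');k=2 if 0 else 1
    x0,y0,x1,y1=(230,180,440,380) if n=='scene' else (130,170,320,370)
    im=cv2.resize(im[y0:y1,x0:x1],None,fx=3,fy=3,interpolation=2)
    def L(a,col):
        q=((proj(P,T(p,np.array(a)/1e3))-[x0,y0])*3).astype(int)
        cv2.polylines(im,[q],False,col,1)
    L([[22,-14,136],[22,-122,136],[110,-122,136],[110,-14,136],[22,-14,136]],(0,0,255))
    L([[-110,-122,0],[110,-122,0],[110,122,0],[-110,122,0],[-110,-122,0]],(0,255,255))
    for bx in (-62,):
        pass
    L([[-110,-122,76],[22,-122,76]],(0,255,0));L([[-110,-14,76],[22,-14,76]],(0,255,0))
    for bx in(-110,-14):
        L([[bx,-12,70],[bx,122,70]],(255,0,255));
    L([[-110,122,0],[-110,122,70],[-14,122,70],[-14,122,0]],(255,0,255))
    L([[-62-20,12,126],[-62+20,12,126]],(255,0,0))
    cv2.imwrite(f'pics/ov_{n}.png',im)
# tab top from images
for n,P,q in(('scene',S,np.array([[455,325],[515,300]])/3.3+[230,200]),('side',D,np.array([[172,305],[230,335]])/3.1+[140,180])):
    print(n,[onz(P,a,.126) for a in q])
E
```

```text
both [0.54229047 0.2482008 ] -3.897173313358259 [ 0.7 -1.5  1.9 -2.4  1.2 -1.7  1.9 -0.4 -3.2 -1.5 -0.9 -1.9 -2.6 -1.7
 -1.2 -1.3]
s [0.54598907 0.24944816] -3.9464973689672322 [-0.7  0.   0.6 -1.2 -0.2 -0.3  0.4  1.2 -0.  -0.  -0.  -0.  -0.  -0.
 -0.  -0. ]
d [0.53578521 0.24990548] -3.785714216462382 [ 0.  -0.   0.  -0.   0.  -0.   0.  -0.  -1.   0.3  1.2 -0.4 -0.8 -0.3
  0.7  0.4]
scene [array([0.52698083, 0.28878915, 0.126     ]), array([0.49154698, 0.29247287, 0.126     ])]
side [array([0.52308815, 0.29543572, 0.126     ]), array([0.48174066, 0.29644746, 0.126     ])]
```

View pics/ov_scene.png

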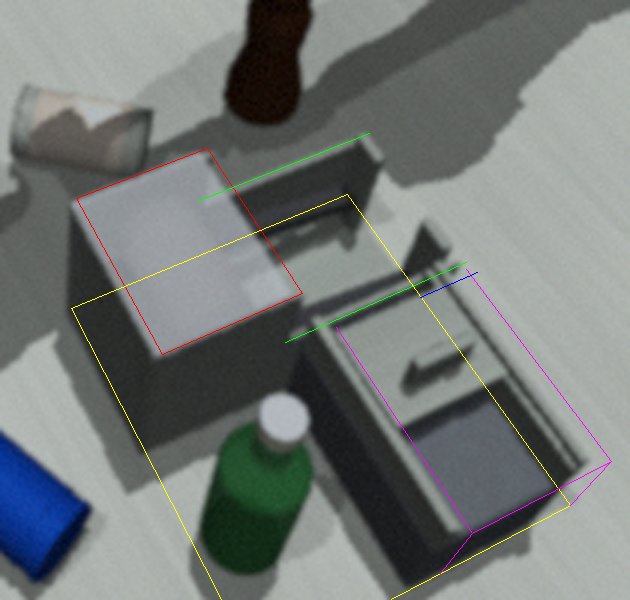

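View pics/ov_side.png

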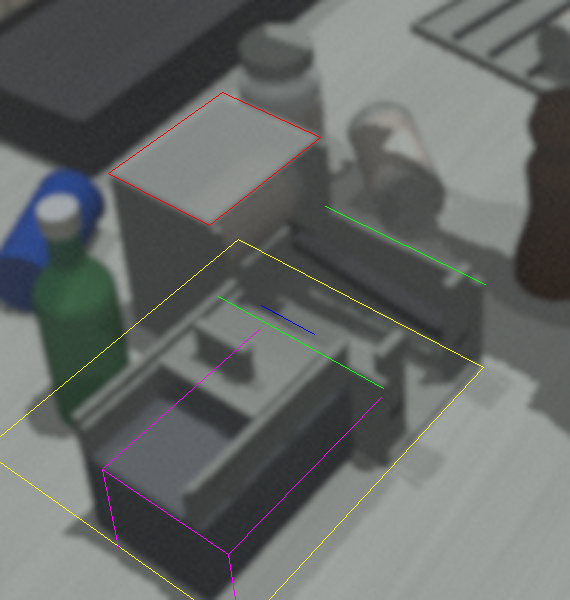

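```bash
python3 -m jog '-0.03 -0.03 0.05 0 0 0 0.0878; -0.07 -0.06 0.11 0 0 0 0.0878; -0.09 -0.09 0.17 0 0 0 0.0878; -0.09 -0.1 0.2 0 0 0 0.0878; -0.09 -0.1 0.2 0 0 0 0.0878;-0.09 -0.1 0.2 0 0 0 0.0878'
python3 - <<'E'
from h import *
import pickle
P=ctrl.camera_params('wrist');im=ctrl.capture('wrist');cv2.imwrite('pics/w1.png',im);pickle.dump(P,open('w1.pkl','wb'))
print(ctrl.get_obs()['tool_pos'],ctrl.get_obs()['qvel'].round(3))
cv2.imwrite('pics/w1b.png',cv2.resize(im,(800,600),interpolation=2))
E
```

```text
time_s: 3.15
tool_pos: [0.5351, 0.1992, 0.3303]
eef_rot: [0.707, -0.0, 0.0, -0.707]
ft_force: [1.1, -0.3, -0.7]
opening: 0.088
[0.5352411  0.19843118 0.33005282] [ 0.014  0.002  0.005  0.002 -0.002  0.001 -0.001]
```

View pics/w1b.png

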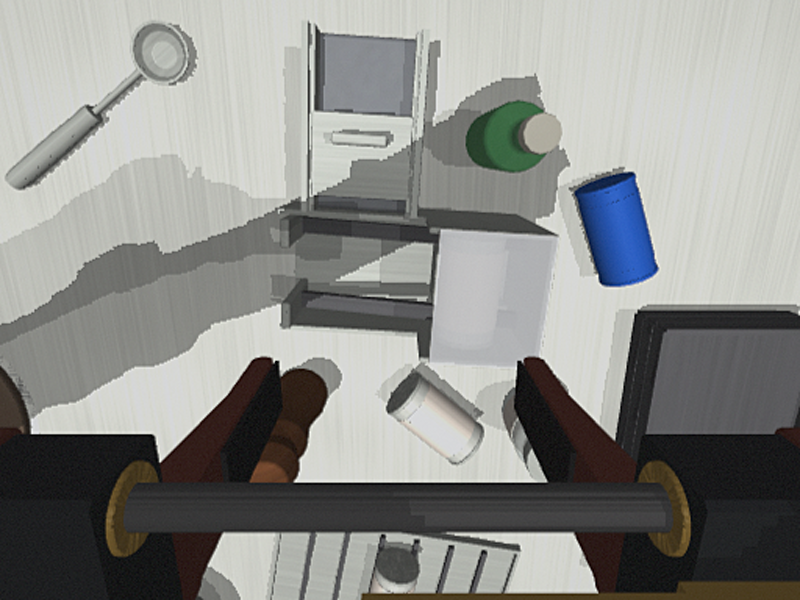

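```bash
python3 - <<'E'
import cv2
im=cv2.imread('pics/w1.png')
cv2.imwrite('pics/w1c.png',cv2.resize(im[5:245,170:370],None,fx=4,fy=4,interpolation=2)[:600,:])
cv2.imwrite('pics/w1d.png',cv2.resize(im[125:245,170:370],None,fx=4,fy=4,interpolation=2))
E
```

```text
(no output)
```

View pics/w1c.png

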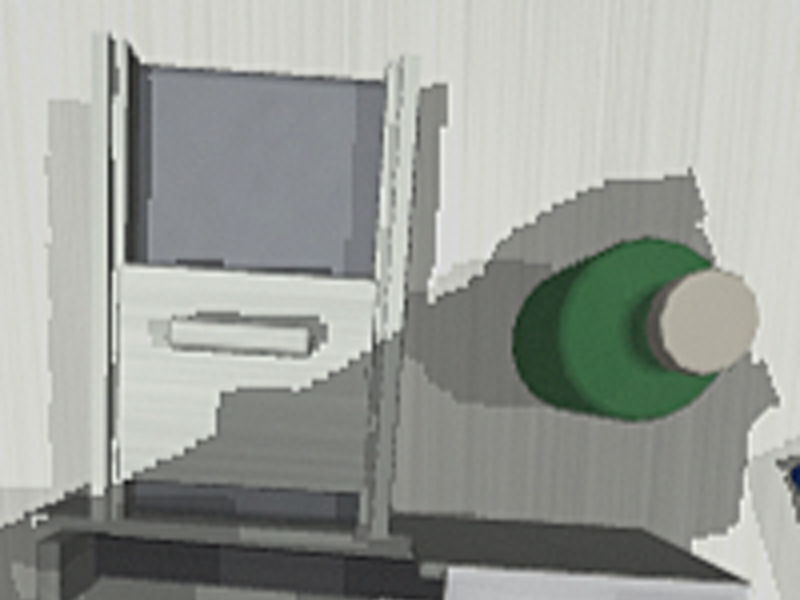

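View pics/w1d.png

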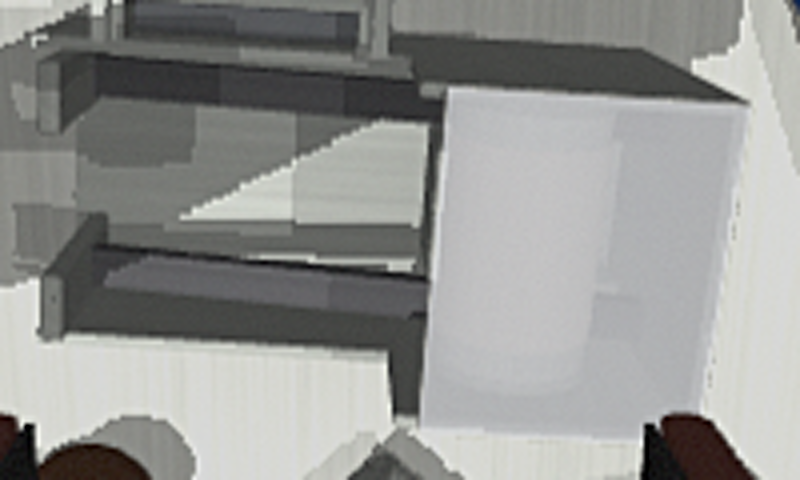

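```bash
python3 - <<'E'
from h import *
import pickle
from scipy.optimize import least_squares
S=ctrl.camera_params('scene');D=ctrl.camera_params('side');W=pickle.load(open('w1.pkl','rb'))
M=np.array([[22,-14,136],[22,-122,136],[110,-122,136],[110,-14,136]])/1e3
s=np.array([[330,262],[222,105],[80,158],[172,325]])/3.3+[230,200]
d=np.array([[195,207],[303,117],[207,70],[85,152]])/3.1+[140,180]
w=np.array([[446,88],[420,426],[703,440],[748,102]])/4+[170,125]
def T(p,M):
    c,q=np.cos(p[2]),np.sin(p[2]);return M@np.array([[c,q,0],[-q,c,0],[0,0,1]])+[p[0],p[1],0]
for wt in [(1,1,1),(1,0,0),(0,1,0),(0,0,1)]:
  for zf in (0,1):
    def f(p):
        X=T(p,M)+[0,0,p[3]*zf]
        return np.r_[(proj(S,X)-s).ravel()*wt[0],(proj(D,X)-d).ravel()*wt[1],(proj(W,X)-w).ravel()*wt[2]]
    r=least_squares(f,[.55,.2,0,0]);print(wt,r.x[:2].round(4),np.degrees(r.x[2]).round(2),r.x[3].round(4),np.abs(r.fun).max().round(1))
print('tab W',onz(W,np.array([240,337])/4+[170,5],.126))
for a in [(171,320),(310,328),(308,352),(170,345)]: print(onz(W,np.array(a)/4+[170,5],.126))
for a in [(93,35),(420,56)]: print('guide',onz(W,np.array(a)/4+[170,5],.1))
for n,P,q in(('scene',S,np.array([[455,325],[515,300]])/3.3+[230,200]),('side',D,np.array([[172,305],[230,335]])/3.1+[140,180])):
    print(n,[onz(P,a,.126) for a in q])
for P in(S,D,W): print(-P['extrinsics'][:3,:3].T@P['extrinsics'][:3,3])
E
```

```text
(1, 1, 1) [0.5433 0.2471] -3.1 0.0 3.8
(1, 1, 1) [0.544 0.245] -3.11 -0.0062 3.1
(1, 0, 0) [0.546  0.2494] -3.95 0.0 1.2
(1, 0, 0) [0.5431 0.2461] -3.93 -0.0076 1.1
(0, 1, 0) [0.5358 0.2499] -3.79 0.0 1.2
(0, 1, 0) [0.541  0.2444] -3.84 -0.006 1.0
(0, 0, 1) [0.5439 0.2463] -2.53 0.0 1.6
(0, 0, 1) [0.5454 0.2444] -2.55 -0.0072 0.9
tab W [0.508177   0.29264359 0.126     ]
[0.48926254 0.29708203 0.126     ]
[0.52756533 0.29499298 0.126     ]
[0.52696672 0.28869792 0.126     ]
[0.4887197  0.29054748 0.126     ]
guide [0.46732839 0.37267956 0.1       ]
guide [0.55818297 0.36748987 0.1       ]
scene [array([0.52698083, 0.28878915, 0.126     ]), array([0.49154698, 0.29247287, 0.126     ])]
side [array([0.52308815, 0.29543572, 0.126     ]), array([0.48174066, 0.29644746, 0.126     ])]
[0.84795602 0.4558098  0.74915097]
[0.09981185 0.71766805 0.71217733]
[0.53504088 0.28291295 0.48459109]
```

```bash
python3 -m jog '-0.005 0 0.01 0 -10.5 0 0.06; -0.01 0 0.02 0 -21 0 0.03; -0.015 0.02 0.03 0 -31.5 0 0; -0.02 0.03 0.04 0 -42 0 0; -0.028 0.05 0.05 0 -52.5 0 0; -0.028 0.07 0.062 0 -63 0 0; -0.028 0.09 0.062 0 -73.5 0 0; -0.028 0.1 0.062 0 -84 0 0'
python3 -m jog '0 0 0 0 -3 0 0; 0 0.03 0 0 -3 0 0;0 0.06 0 0 -3 0 0;0 0.06 0 0 -3 0 0'
python3 - <<'E'
from h import *
from scipy.spatial.transform import Rotation as R
import pickle
P=ctrl.camera_params('wrist');im=ctrl.capture('wrist');o=ctrl.get_obs();print(o['tool_pos'],R.from_quat(o['eef_rot']).as_matrix().round(3),o['opening'],o['joint_positions'])
cv2.imwrite('pics/w2b.png',cv2.resize(im,(800,600),interpolation=2))
cv2.imwrite('pics/w2.png',im);pickle.dump(P,open('w2.pkl','wb'))
im=ctrl.capture('side');cv2.imwrite('pics/side2.png',im)
im=ctrl.capture('scene');cv2.imwrite('pics/scene2.png',im)
E
```

```text
time_s: 4.2
tool_pos: [0.5074, 0.258, 0.228]
eef_rot: [0.525, 0.472, -0.475, -0.525]
ft_force: [0.4, -0.2, -0.4]
opening: 0.0115
time_s: 4.7
tool_pos: [0.5065, 0.2551, 0.1654]
eef_rot: [-0.513, -0.483, 0.49, 0.513]
ft_force: [0.6, 0.2, 1.6]
opening: 0.0005
[0.50729111 0.2560939  0.16716911] [[ 0.053 -0.005 -0.999]
 [ 0.999 -0.005  0.053]
 [-0.005 -1.     0.005]] 0.0005577198021239049 [-0.27488551  0.40961215 -0.36279294  1.78412127  0.17143346  0.98557551
  0.81175999]
```

View pics/w2b.png

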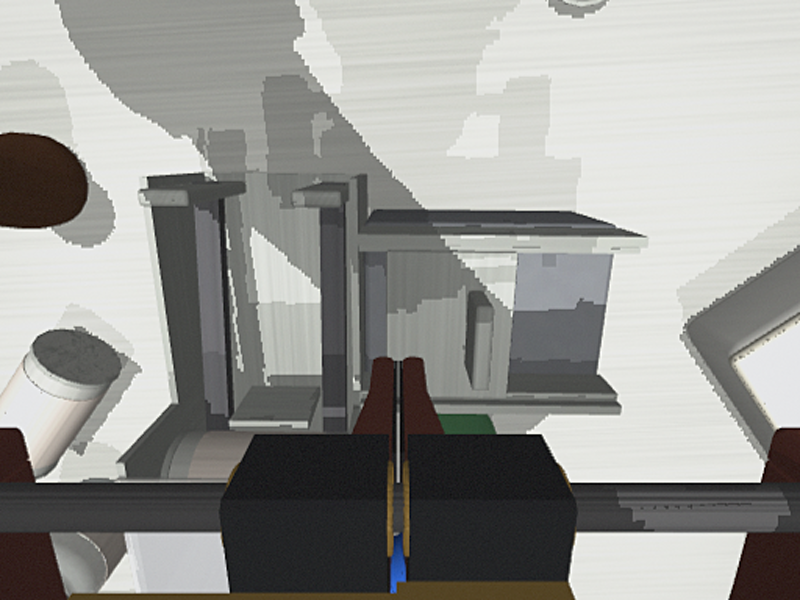

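View pics/scene2.png

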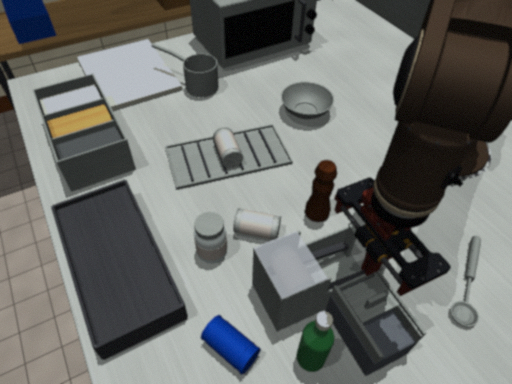

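View pics/side2.png

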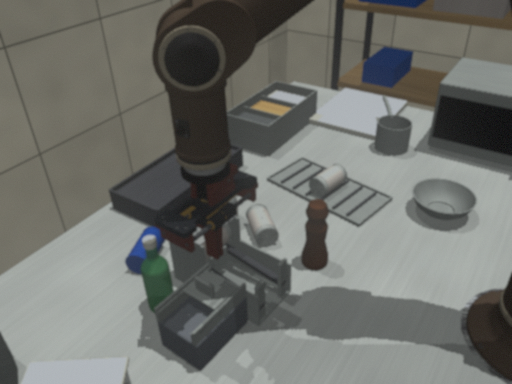

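```bash
python3 - <<'E'
from h import *
import pickle
W=pickle.load(open('w2.pkl','rb'))
for a in [(476,307),(492,307),(490,389),(472,389)]: print(onz(W,np.array(a)/1.5625,.126))
for a in [(518,252),(506,390)]: print('plate +y edge',onz(W,np.array(a)/1.5625,.098))
for a in [(386,252),(388,350)]: print('plate -y edge',onz(W,np.array(a)/1.5625,.098))
E
```

```text
[0.48789182 0.29075798 0.126     ]
[0.48823971 0.29753528 0.126     ]
[0.52673656 0.29680161 0.126     ]
[0.52633336 0.28875681 0.126     ]
plate +y edge [0.4708163  0.31472842 0.098     ]
plate +y edge [0.54228771 0.31001869 0.098     ]
plate -y edge [0.46759517 0.25287273 0.098     ]
plate -y edge [0.51716921 0.25088866 0.098     ]
```

```bash
python3 -m jog '0 0.03 0 0 0 0 0; 0 0.056 0 0 0 0 0; 0.01 0.056 0 0 0 0 0; 0.02 0.056 0 0 0 0 0; 0.03 0.056 0 0 0 0 0; 0.04 0.056 0 0 0 0 0; 0.05 0.056 0 0 0 0 0; 0.06 0.056 0 0 0 0 0'
```

```text
time_s: 5.85
tool_pos: [0.5113, 0.3178, 0.1129]
eef_rot: [0.513, 0.486, -0.488, -0.513]
ft_force: [0.6, -1.9, 1.0]
opening: 0.0005
```

```bash
python3 -m jog '0.008 0 0 0 0 0 0; 0.014 0 0 0 0 0 0; 0.018 0 0 0 0 0 0; 0.02 0 0 0 0 0 0'
```

```text
time_s: 6.35
tool_pos: [0.512, 0.3315, 0.1126]
eef_rot: [0.516, 0.481, -0.49, -0.511]
ft_force: [-6.3, -22.2, 16.2]
opening: 0.0004
```

```bash
python3 -m jog '-0.008 0 0 0 0 0 0; -0.02 -0.005 0 0 0 0 0; -0.03 -0.05 0 0 0 0 0; -0.05 -0.05 0 0 0 0 0; -0.05 -0.05 0 0 0 0 0'
python3 - <<'E'
from h import *
import pickle
P=ctrl.camera_params('wrist');im=ctrl.capture('wrist');o=ctrl.get_obs();print(o['tool_pos'],o['ft_force'])
cv2.imwrite('pics/w3b.png',cv2.resize(im,(800,600),interpolation=2))
cv2.imwrite('pics/w3.png',im);pickle.dump(P,open('w3.pkl','wb'))
for t in ('button_top','catch_tab'): print([(np.round(r['pixel']),r['score'],onz(P,r['pixel'],.091 if t[0]=='b' else .126)) for r in ctrl.search_frame('wrist',t)])
E
```

```text
time_s: 6.98
tool_pos: [0.5098, 0.2804, 0.1632]
eef_rot: [0.517, 0.481, -0.49, -0.512]
ft_force: [-0.7, -0.1, -0.7]
opening: 0.0004
[0.50932064 0.28140661 0.16281108] [ 0.07208227 -0.77836543  0.09125346]
[(array([246., 201.]), 0.95, array([0.50295984, 0.27462779, 0.091     ]))]
[(array([323., 204.]), 0.57, array([0.49608177, 0.3273066 , 0.126     ]))]
```

View pics/w3b.png

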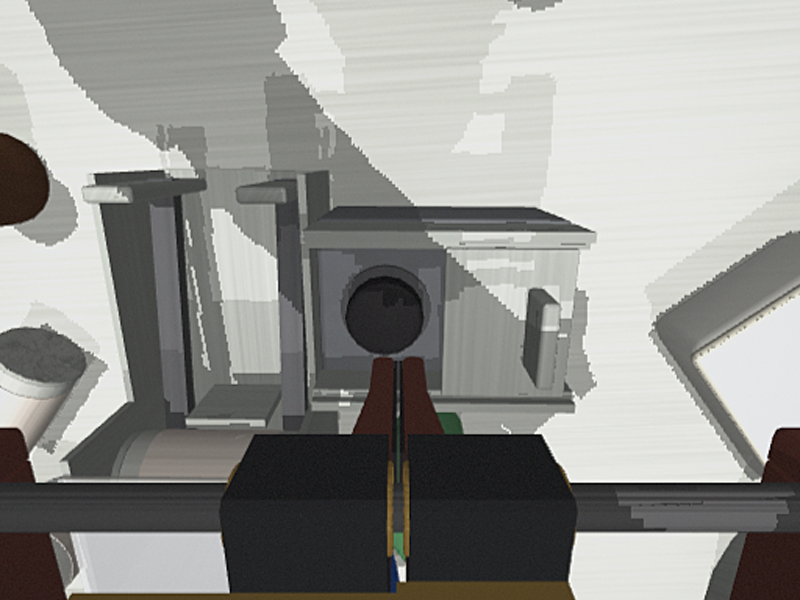

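```bash
python3 - <<'E'
from h import *
import pickle
W=pickle.load(open('w3.pkl','rb'))
print('btn',onz(W,np.array((386,316))/1.5625,.091),onz(W,np.array((347,316))/1.5625,.091),onz(W,np.array((424,316))/1.5625,.091),onz(W,np.array((386,354))/1.5625,.091),onz(W,np.array((386,277))/1.5625,.091))
for a in [(543,290),(559,290),(552,388),(540,388)]: print('tab',onz(W,np.array(a)/1.5625,.126))
for a in [(447,300),(443,390)]: print('plate -y',onz(W,np.array(a)/1.5625,.098))
for a in [(577,250),(568,390)]: print('plate +y',onz(W,np.array(a)/1.5625,.098))
E
```

```text
btn [0.50427543 0.27551218 0.091     ] [0.50324237 0.25601356 0.091     ] [0.50527969 0.29446736 0.091     ] [0.52477865 0.27418711 0.091     ] [0.48425788 0.27680586 0.091     ]
tab [0.48467916 0.34318787 0.126     ]
tab [0.48503315 0.3497693  0.126     ]
tab [0.52988678 0.34854994 0.126     ]
tab [0.52962036 0.34328533 0.126     ]
plate -y [0.49541724 0.30560675 0.098     ]
plate -y [0.54304078 0.30228755 0.098     ]
plate +y [0.47450067 0.36615733 0.098     ]
plate +y [0.54622892 0.36537368 0.098     ]
```

```bash
python3 - <<'E'
from h import *
import pickle
for n,pts in (('w2',[(648,237),(621,404),(513,252),(185,190)]),('w3',[(597,233),(575,402),None,(142,180)])):
    W=pickle.load(open(n+'.pkl','rb'))
    for a in pts:
        if a: print(n,onz(W,np.array(a)/1.5625,.1))
P=ctrl.camera_params('wrist');im=ctrl.capture('wrist');cv2.imwrite('pics/w4.png',im);pickle.dump(P,open('w4.pkl','wb'));o=ctrl.get_obs();print(o['tool_pos'])
cv2.imwrite('pics/w4b.png',cv2.resize(im[90:290,180:400],None,fx=3.6,fy=3,interpolation=2))
a=cv2.imread('pics/w2.png');cv2.imwrite('pics/w2c.png',cv2.resize(a[90:290,200:420],None,fx=3.6,fy=3,interpolation=2))
E
```

```text
w2 [0.46651396 0.37373294 0.1       ]
w2 [0.55212573 0.3684137  0.1       ]
w2 [0.47028865 0.31193481 0.1       ]
w2 [0.43434098 0.1643614  0.1       ]
w3 [0.46675438 0.37404358 0.1       ]
w3 [0.55207932 0.36850499 0.1       ]
w3 [0.43194628 0.17189318 0.1       ]
[0.50891921 0.28271086 0.16240504]
```

View pics/w4b.png

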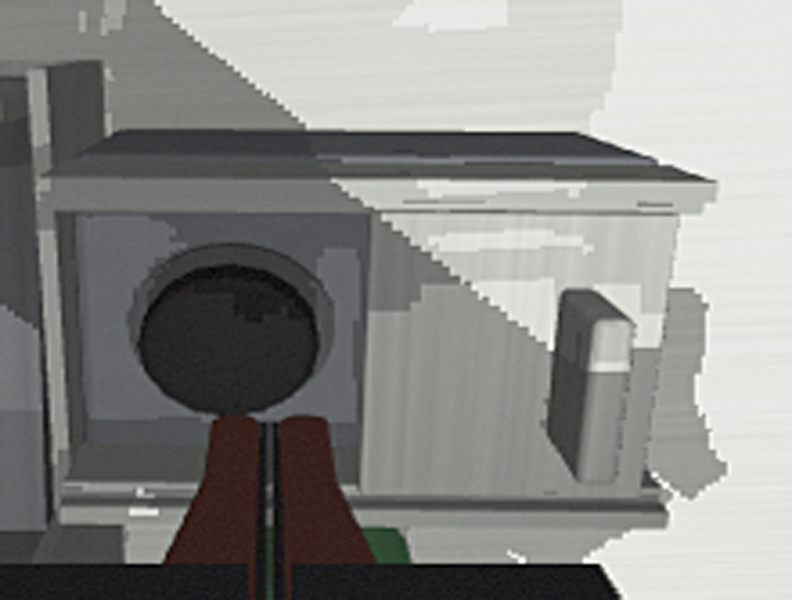

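View pics/w2c.png

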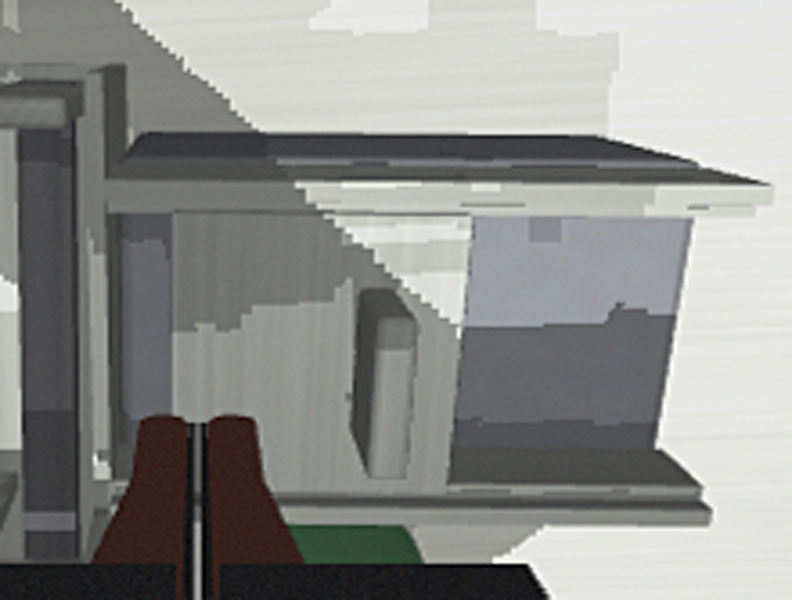

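```bash
python3 - <<'E'
from h import *
import pickle
for n,o,pts in (('w2',200,dict(tab=[(378,320),(415,320),(405,478),(368,478)],pm=[(172,215),(172,320)],pp=[(471,218),(450,483)],g=[(772,190),(712,513)])),('w4',180,dict(tab=[(595,322),(632,325),(615,480),(580,480)],pm=[(371,215),(361,487)],pp=[(678,215),(647,490)],g=[(717,185),(668,513)],btn=[(229,340)]))):
    W=pickle.load(open(n+'.pkl','rb'))
    for k,z in zip(pts,(.126,.098,.098,.1,.091)):
        print(n,k,[onz(W,np.array(a)/[3.6,3]+[o,90],z)[:2].round(4).tolist() for a in pts[k]])
E
```

```text
w2 tab [[0.488, 0.291], [0.4884, 0.2978], [0.527, 0.296], [0.5266, 0.2889]]
w2 pm [[0.4679, 0.2534], [0.4948, 0.2518]]
w2 pp [[0.4718, 0.3142], [0.5436, 0.311]]
w2 g [[0.4677, 0.3737], [0.5543, 0.3689]]
w4 tab [[0.4913, 0.3438], [0.4924, 0.3505], [0.5296, 0.3488], [0.5293, 0.3422]]
w4 pm [[0.4712, 0.306], [0.5439, 0.3018]]
w4 pp [[0.4744, 0.3673], [0.5478, 0.3645]]
w4 g [[0.4672, 0.3738], [0.5537, 0.3687]]
w4 btn [[0.5039, 0.2749]]
```

```bash
python3 -m jog '-0.008 0.02 0.004 0 0 0 0; -0.008 0.05 0.004 0 0 0 0; -0.008 0.06 0.004 0 0 0 0; -0.008 0.066 0.004 0 0 0 0; -0.008 0.072 0.004 0 0 0 0; -0.008 0.076 0.004 0 0 0 0; -0.008 0.078 0.004 0 0 0 0; -0.008 0.08 0.004 0 0 0 0'
```

```text
time_s: 8.18
tool_pos: [0.5042, 0.2747, 0.0868]
eef_rot: [0.516, 0.482, -0.49, -0.511]
ft_force: [-16.8, -8.5, 52.2]
opening: 0.0002
```

```bash
python3 -m jog '0 -0.01 0 0 0 0 0; 0 -0.05 0 0 0 0 0.03; -0.03 -0.1 0 0 10.5 0 0.07; -0.06 -0.15 0 0 21 0 0.0878; -0.09 -0.18 0 0 31.5 0 0.0878; -0.11 -0.2 0 0 42 0 0.0878; -0.13 -0.22 0 0 52.5 0 0.0878; -0.14 -0.22 0 0 63 0 0.0878'
python3 -m jog '0 0 0 0 10 0 0.0878; 0 0 0 0 20 0 0.0878; 0 0 0 0 22.5 0 0.0878; 0 0 0 0 22.5 0 0.0878'
python3 - <<'E'
from h import *
from scipy.spatial.transform import Rotation as R
import pickle
P=ctrl.camera_params('wrist');im=ctrl.capture('wrist');o=ctrl.get_obs();print(o['tool_pos'],R.from_quat(o['eef_rot']).as_matrix().round(3),o['opening'],o['ft_force'])
cv2.imwrite('pics/w5b.png',cv2.resize(im,(800,600),interpolation=2))
cv2.imwrite('pics/w5.png',im);pickle.dump(P,open('w5.pkl','wb'))
im=ctrl.capture('scene');cv2.imwrite('pics/scene5.png',im)
E
```

```text
time_s: 9.18
tool_pos: [0.4988, 0.1368, 0.3109]
eef_rot: [0.696, 0.143, -0.144, -0.688]
ft_force: [-0.2, -1.0, -0.8]
opening: 0.0673
time_s: 9.68
tool_pos: [0.4991, 0.1368, 0.3112]
eef_rot: [0.711, 0.006, -0.005, -0.703]
ft_force: [0.1, -0.6, -0.0]
opening: 0.0875
[0.49906697 0.13679814 0.31112698] [[ 1.     0.001 -0.018]
 [ 0.018 -0.012  1.   ]
 [ 0.001 -1.    -0.012]] 0.08817234291150056 [-0.63715014  0.0394401   0.80691107]
```

View pics/w5b.png

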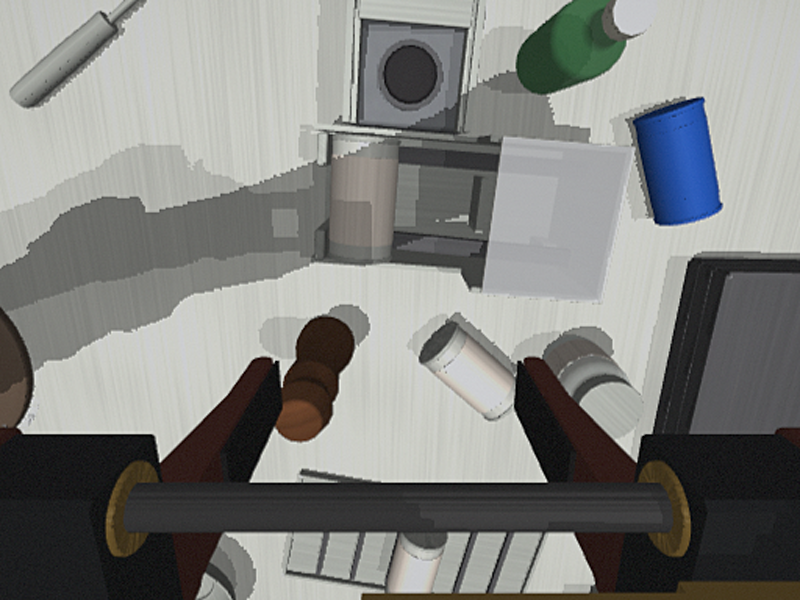

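View pics/scene5.png

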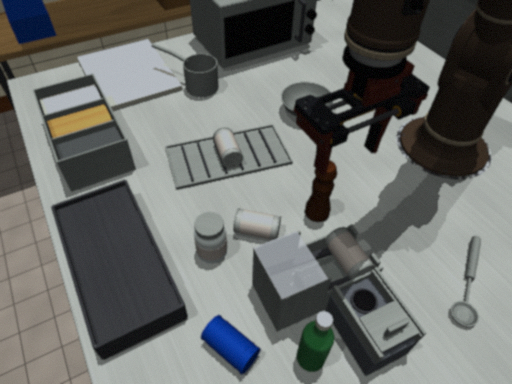

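```bash
cat >> h.py <<'E'
from scipy.optimize import minimize
from scipy.spatial.transform import Rotation as Rr
def cylpts(x,y,z,yaw):
    t=np.linspace(0,2*np.pi,40);a=np.array([np.cos(yaw),np.sin(yaw),0]);b=np.array([-a[1],a[0],0])
    r=[]
    for s in(-.0475,.0475):
        r.append(np.array([x,y,z])+s*a+.027*(np.outer(np.cos(t),b)+np.outer(np.sin(t),[0,0,1])))
    return np.vstack(r)
def sil(P,pts,sc=4):
    q=proj(P,pts);h=cv2.convexHull((q*sc).astype(np.float32)).astype(np.int32)
    m=np.zeros((384*sc,512*sc),np.uint8);cv2.fillPoly(m,[h],1);return m
def fit(views,z,x0):
    regs=[cv2.resize(r.astype(np.uint8),None,fx=4,fy=4,interpolation=0) for _,r in views]
    def f(p):
        c=0
        for (P,_),r in zip(views,regs):
            m=sil(P,cylpts(p[0],p[1],z,p[2]));c+=1-(m&r).sum()/max((m|r).sum(),1)
        return c/len(views)
    return minimize(f,x0,method='Nelder-Mead',options=dict(initial_simplex=np.array(x0)+np.array([[0,0,0],[.01,0,0],[0,.01,0],[0,0,.15]]),xatol=1e-4,fatol=1e-4))
E
python3 - <<'E'
from h import *
ctrl.capture('side')
P={n:ctrl.camera_params(n) for n in('scene','side','wrist')}
def get(n,t,xy,z):
    e=proj(P[n],[*xy,z])[0]
    c=[r for r in ctrl.outline_of(n,t) if np.hypot(*(np.array(r['pixel'])-e))<40]
    return c[0] if c else None
for name,t,xy,z,yaw in(('b','tin_b_center',(.575,.012),.027,-.7),('a','tin_a_center',(.469,.181),.072,1.5),('c','tin_c_center',(.525,-.218),.031,1.6)):
    vs={}
    for n in P:
        r=get(n,t,xy,z)
        if r: vs[n]=(P[n],r['region'])
        print(name,n,r and (r['score'],r['region'].sum(),np.round(r['pixel'])))
    for n in vs: 
        r=fit([vs[n]],z,[*xy,yaw]);print(' ',n,r.x[:2].round(4),np.degrees(r.x[2]).round(1),round(r.fun,3))
    r=fit(list(vs.values()),z,[*xy,yaw]);print('  all',r.x[:2].round(4),np.degrees(r.x[2]).round(1),round(r.fun,3))
print(ctrl.get_obs()['time_s'])
E
```

```text
b scene (0.69, np.int64(1114), array([259., 225.]))
b side (0.81, np.int64(889), array([261., 226.]))
b wrist (0.68, np.int64(2151), array([299., 235.]))
  scene [0.5764 0.0121] -42.1 0.047
  side [0.5752 0.0074] -42.6 0.084
  wrist [0.5757 0.0092] -42.1 0.081
  all [0.5752 0.0101] -41.1 0.096
a scene (0.76, np.int64(1495), array([349., 254.]))
a side (0.65, np.int64(1099), array([260., 272.]))
a wrist (0.76, np.int64(3427), array([231., 130.]))
  scene [0.472  0.1828] 87.2 0.066
  side [0.4686 0.1753] 88.5 0.292
  wrist [0.4712 0.1825] 86.6 0.036
  all [0.4715 0.1823] 86.6 0.141
c scene (0.59, np.int64(810), array([227., 144.]))
c side (0.71, np.int64(776), array([328., 178.]))
c wrist (0.58, np.int64(1187), array([269., 360.]))
  scene [ 0.5272 -0.2299] 80.0 0.055
  side [ 0.5238 -0.2342] 78.7 0.04
  wrist [ 0.5236 -0.2559] 80.1 0.177
  all [ 0.5255 -0.2341] 78.7 0.143
10.275
```

```bash
python3 -m jog '0 0 -0.05 0 0 0 0.0878; 0.01 0 -0.11 0 0 0 0.0878; 0.02 0 -0.17 0 0 0 0.0878; 0.03 0 -0.23 0 0 0 0.0878; 0.03 0 -0.26 0 0 0 0.0878; 0.03 0 -0.26 0 0 0 0.0878; 0.03 0 -0.26 0 0 0 0.0878'
python3 - <<'E'
from h import *
import pickle
P=ctrl.camera_params('wrist');im=ctrl.capture('wrist');o=ctrl.get_obs();print(o['tool_pos'],o['qvel'].round(3))
cv2.imwrite('pics/w6b.png',cv2.resize(im[100:400,100:500],None,fx=2,fy=2,interpolation=2))
cv2.imwrite('pics/w6.png',im);pickle.dump(P,open('w6.pkl','wb'))
r=[r for r in ctrl.outline_of('wrist','tin_c_center')]
e=proj(P,[.525,-.234,.031])[0]
for q in r:
    print(q['pixel'],q['score'],e)
    if np.hypot(*(q['pixel']-e))<40:
        f=fit([(P,q['region'])],.031,[.525,-.234,1.37]);print(f.x[:2],np.degrees(f.x[2]),f.fun)
E
```

```text
time_s: 11.15
tool_pos: [0.5332, -0.1214, 0.3138]
eef_rot: [0.711, 0.006, -0.006, -0.703]
ft_force: [0.2, -0.6, -0.1]
opening: 0.0876
[ 0.53320197 -0.12104886  0.31389284] [-0.009 -0.002 -0.002  0.     0.003  0.001  0.004]
[248.7, 227.0] 0.87 [247.73929342 228.81064802]
[ 0.52678234 -0.23303096] 78.81671854978185 0.03905200789993413
```

View pics/w6b.png

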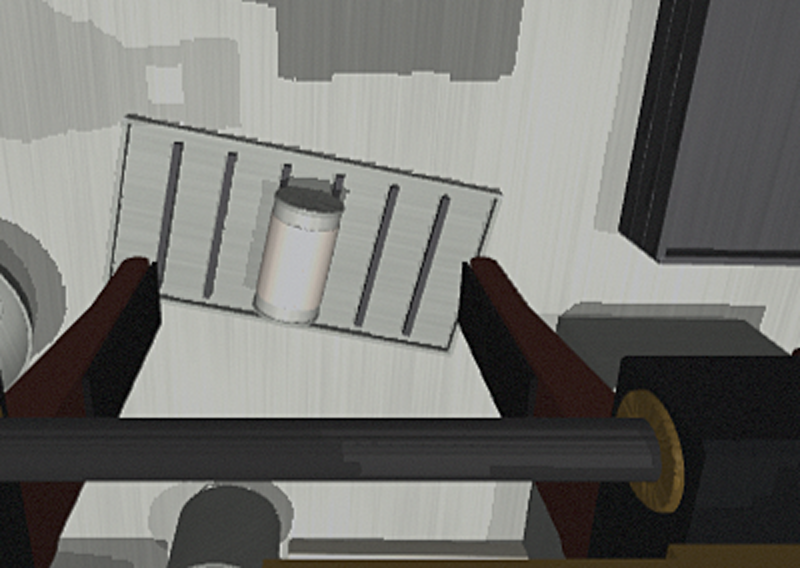

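```bash
python3 - <<'E'
from h import *
import pickle
from scipy.optimize import least_squares
W=pickle.load(open('w6.pkl','rb'))
g=lambda a,z=.01:onz(W,np.array(a)/2+100,z)[:2]
cor={(-150,75):(126,116),(150,75):(500,191),(150,-75):(449,350)}
rid={-104:[(178,142),(162,290)],-68:[(233,154),(208,296)],68:[(395,186),(359,325)],104:[(446,196),(407,333)]}
for k,v in cor.items(): print(k,g(v))
for k,v in rid.items():
    a,b=g(v[0]),g(v[1]);print(k,a,b,np.degrees(np.arctan2(*(a-b)[::-1])),np.linalg.norm(a-b))
def res(p,wc=1):
    c,s=np.cos(p[2]),np.sin(p[2]);r=[]
    for k,v in cor.items(): r+=list(wc*(np.array([p[0]+c*k[0]/1e3-s*k[1]/1e3,p[1]+s*k[0]/1e3+c*k[1]/1e3])-g(v)))
    for k,v in rid.items():
        for q in v:
            d=g(q)-p[:2];r.append(c*d[0]+s*d[1]-k/1e3)
    return r
for wc in (1,0.1):
    f=least_squares(res,[.53,-.23,-.2],args=(wc,));print(f.x[:2],np.degrees(f.x[2]),(np.array(f.fun)*1e3).round(1))
p=least_squares(res,[.53,-.23,-.2]).x
c,s=np.cos(p[2]),np.sin(p[2])
for k in(-.086,.086):print('cradle',p[0]+c*k,p[1]+s*k)
# scene view check
S=ctrl.camera_params('scene');im=cv2.imread('pics/scene2.png')
D=ctrl.camera_params('side');im2=cv2.imread('pics/side2.png')
L=[np.array([[-150,-75,10],[150,-75,10],[150,75,10],[-150,75,10],[-150,-75,10]])]+[np.array([[k,-55,10],[k,55,10]]) for k in(-104,-68,68,104)]
out=[]
for P,I,b in((S,im,(155,115,310,200)),(D,im2,(255,145,405,230))):
    I=cv2.resize(I[b[1]:b[3],b[0]:b[2]],None,fx=5,fy=5,interpolation=2)[:, :750]
    for l in L:
        X=l/1e3;X=np.c_[p[0]+c*X[:,0]-s*X[:,1],p[1]+s*X[:,0]+c*X[:,1],X[:,2]]
        cv2.polylines(I,[((proj(P,X)-b[:2])*5).astype(int)],False,(0,0,255),1)
    out.append(I)
cv2.imwrite('pics/tray.png',cv2.resize(np.vstack(out),None,fx=.7,fy=.7))
E
```

```text
(-150, 75) [ 0.39549927 -0.12911738]
(150, 75) [ 0.68459591 -0.18368706]
(150, -75) [ 0.65717684 -0.32760923]
-104 [ 0.43377351 -0.14858859] [ 0.41448324 -0.27468463] 81.3022811943721 0.12756302179122828
-68 [ 0.47564566 -0.15733725] [ 0.45238443 -0.27956757] 79.22508185761693 0.12442401469165017
68 [ 0.6019196  -0.18100382] [ 0.57901213 -0.30468373] 79.50682721931666 0.1257834298158907
104 [ 0.64256173 -0.18856062] [ 0.62007384 -0.31166742] 79.6479308937 0.12514386619088194
[ 0.5270881  -0.22933371] -10.4126423962564 [-2.4  0.7  3.6  1.   3.9 -2.6 -2.4  1.4  4.4  3.6 -3.1 -3.3  2.2  2.3]
[ 0.52766041 -0.22971064] -10.091717395393886 [-0.2 -0.   0.4  0.2  0.5 -0.2 -2.6  0.5  4.1  2.6 -3.4 -4.3  1.9  1.3]
cradle 0.44250437743143833 -0.2137903972739304
cradle 0.6116718152218887 -0.24487701805223416
```

View pics/tray.png

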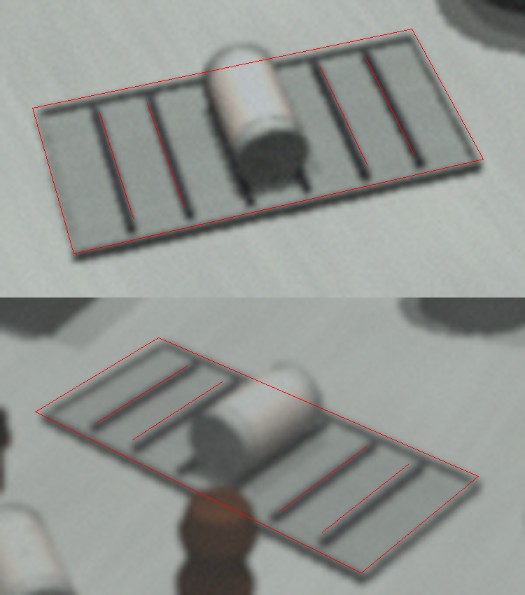

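```bash
python3 -m jog '0.01 0.02 0.04 0 -10 0 0.0878; 0.03 0.04 0.08 0 -20 0 0.0878; 0.045 0.07 0.12 0 -30 0 0.0878; 0.045 0.1 0.13 0 -40 0 0.0878; 0.045 0.12 0.13 0 -46.9 0 0.0878; 0.045 0.14 0.13 0 -46.9 0 0.0878;0.045 0.14 0.13 0 -46.9 0 0.0878'
python3 - <<'E'
from h import *
P=ctrl.camera_params('wrist');im=ctrl.capture('wrist');o=ctrl.get_obs();print(o['tool_pos'],Rr.from_quat(o['eef_rot']).as_matrix().round(3))
cv2.imwrite('pics/w7b.png',cv2.resize(im,(800,600),interpolation=2))
E
```

```text
time_s: 12.12
tool_pos: [0.5748, 0.0096, 0.1713]
eef_rot: [0.649, 0.286, -0.29, -0.643]
ft_force: [-0.9, -0.1, 1.9]
opening: 0.0873
[0.57551936 0.00942635 0.17244907] [[ 0.668 -0.    -0.744]
 [ 0.744 -0.011  0.668]
 [-0.009 -1.    -0.007]]
```

View pics/w7b.png

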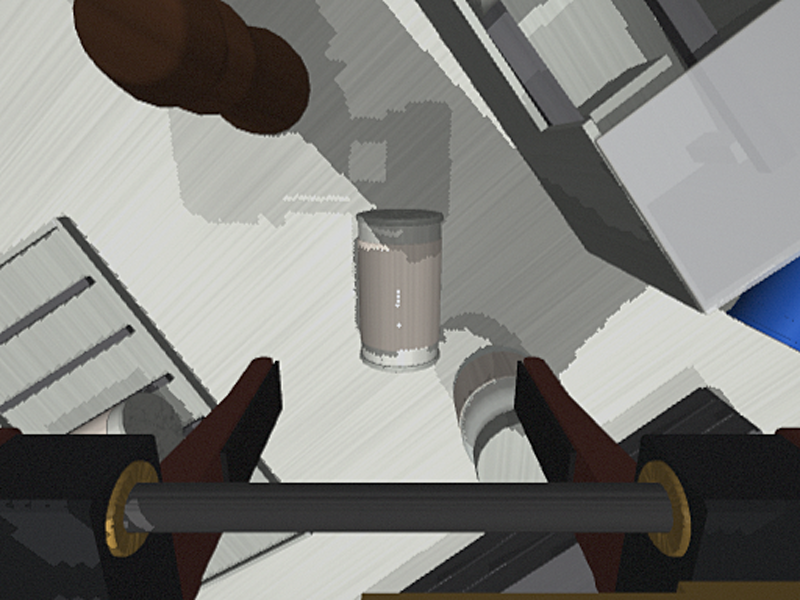

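```bash
python3 -m jog '0 0.05 0 0 0 0 0.0878; 0 0.1 0 0 0 0 0.0878; 0 0.14 0 0 0 0 0.0878; 0 0.152 0 0 0 0 0.0878; 0 0.152 0 0 0 0 0.0878'
python3 -m jog '0 0 0 0 0 0 0.06; 0 0 0 0 0 0 0.05; 0 0 0 0 0 0 0.045; 0 0 0 0 0 0 0.045; 0 0 0 0 0 0 0.045' 20
```

```text
time_s: 12.8
tool_pos: [0.576, 0.0081, 0.0211]
eef_rot: [0.649, 0.287, -0.29, -0.642]
ft_force: [-0.5, 0.2, 0.2]
opening: 0.0881
time_s: 13.42
tool_pos: [0.5762, 0.0081, 0.0216]
eef_rot: [0.649, 0.287, -0.289, -0.642]
ft_force: [-0.9, -0.2, 5.5]
opening: 0.0535
```

```bash
python3 -m jog '0 -0.03 0 0 0 0 0.045; 0 -0.08 0 0 0 0 0.045; 0 -0.12 0 0 8 0 0.045; -0.03 -0.147 -0.035 0 18 0 0.045; -0.065 -0.147 -0.08 0 28 0 0.045; -0.1 -0.147 -0.12 0 38 0 0.045; -0.14 -0.147 -0.165 0 48 0 0.045; -0.1675 -0.147 -0.198 0 58.2 0 0.045'
python3 -m jog '0 0 0 0 0 0 0.045;0 0 0 0 0 0 0.045'
python3 - <<'E'
from h import *
P=ctrl.camera_params('wrist');im=ctrl.capture('wrist');o=ctrl.get_obs();print(o['tool_pos'],Rr.from_quat(o['eef_rot']).as_matrix().round(3),o['opening'],o['ft_force'])
cv2.imwrite('pics/w8b.png',cv2.resize(im,(800,600),interpolation=2))
E
```

```text
time_s: 14.42
tool_pos: [0.6107, -0.2504, 0.1709]
eef_rot: [0.708, -0.065, 0.065, -0.7]
ft_force: [1.2, 0.0, -1.9]
opening: 0.0534
time_s: 14.68
tool_pos: [0.6103, -0.2496, 0.17]
eef_rot: [0.708, -0.065, 0.064, -0.7]
ft_force: [0.3, -0.5, -1.6]
opening: 0.0538
[ 0.6106334  -0.24858846  0.17019389] [[ 0.984 -0.002  0.181]
 [-0.181 -0.01   0.984]
 [ 0.    -1.    -0.01 ]] 0.05370516093887761 [ 0.08642457  0.73761482 -1.57202199]
```

View pics/w8b.png

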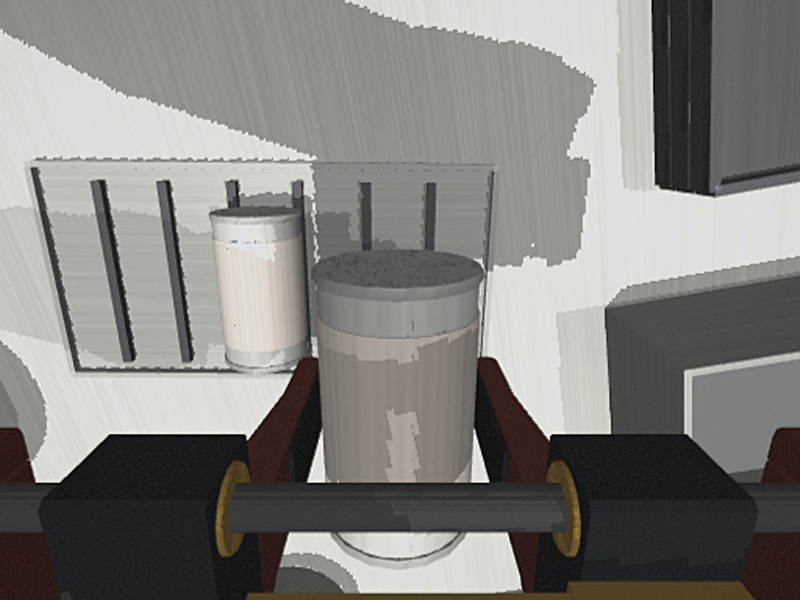

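```bash
python3 - <<'E'
from h import *
P=ctrl.camera_params('wrist');o=ctrl.get_obs();R=Rr.from_quat(o['eef_rot']).as_matrix();zc=o['tool_pos'][2]+.0054
print(o['tool_pos'])
for a,z in [((398,251),zc-.027),((402,291),zc+.027)]:
    X=onz(P,np.array(a)/1.5625,z);print(X,R.T@(X-o['tool_pos']))
for a in [(315,275),(483,275)]:
    X=onz(P,np.array(a)/1.5625,zc);print(X,R.T@(X-o['tool_pos']))
# tin c end same way
for a,z in [((257,208),.004),((257,218),.058)]:
    X=onz(P,np.array(a)/1.5625,z);print('c',X,'centre',X+.0475*np.array([-R[0,2],-R[1,2],0]))
# ridge cradle centre from this view: ridges at rows 200
for a in [(362,205),(432,205),(99,205),(166,205),(103,170)]:
    X=onz(P,np.array(a)/1.5625,.01);print('ridge',X)
r=ctrl.outline_of('wrist','tin_c_center')
for q in r:
    print(q['pixel'],q['score'])
    if np.hypot(q['pixel'][0]-165,q['pixel'][1]-185)<25:
        f=fit([(P,q['region'])],.031,[.525,-.233,1.38]);print(f.x[:2],np.degrees(f.x[2]),f.fun)
E
```

```text
[ 0.6106334  -0.24858846  0.17019389]
[ 0.61939267 -0.20036737  0.14859389] [-9.59444453e-05  2.10942516e-02  4.92298861e-02]
[ 0.62042326 -0.20012535  0.20259389] [ 0.00088041 -0.03290714  0.04909807]
[ 0.59293432 -0.1977463   0.17559389] [-0.02658939 -0.00588482  0.04675165]
[ 0.6456053  -0.20742707  0.17559389] [ 0.02696385 -0.00587835  0.04674238]
c [ 0.52806528 -0.18462298  0.004     ] centre [ 0.51948728 -0.23133945  0.004     ]
c [ 0.54307981 -0.18654592  0.058     ] centre [ 0.53450181 -0.23326239  0.058     ]
ridge [ 0.59704223 -0.19464495  0.01      ]
ridge [ 0.64147119 -0.20280748  0.01      ]
ridge [ 0.43017307 -0.16398761  0.01      ]
ridge [ 0.47267495 -0.17179609  0.01      ]
ridge [ 0.44068276 -0.14378463  0.01      ]
[169.4, 184.3] 0.7
[ 0.52624819 -0.2314846 ] 80.36165808467527 0.04803843919953532
```

```bash
python3 -m jog '0 0.05 -0.001 0 0 0 0.045; 0 0.1 -0.001 0 0 0 0.045; 0 0.125 -0.001 0 0 0 0.045; 0 0.135 -0.001 0 0 0 0.045; 0 0.139 -0.001 0 0 0 0.045; 0 0.142 -0.001 0 0 0 0.045; 0 0.143 -0.001 0 0 0 0.045; 0 0.143 -0.001 0 0 0 0.045'
```

```text
time_s: 15.78
tool_pos: [0.6108, -0.2509, 0.0281]
eef_rot: [0.708, -0.064, 0.064, -0.7]
ft_force: [0.4, 0.3, -2.4]
opening: 0.0533
```

```bash
python3 -m jog '0 0.001 0.0017 0 0 0 0.045; 0 0.002 0.0017 0 0 0 0.045; 0 0.0028 0.0017 0 0 0 0.045; 0 0.0032 0.0017 0 0 0 0.045'
```

```text
time_s: 16.27
tool_pos: [0.6112, -0.2492, 0.0256]
eef_rot: [0.708, -0.064, 0.064, -0.701]
ft_force: [-2.9, 1.8, 7.3]
opening: 0.0533
```

```bash
python3 -m jog '0 0 0 0 0 0 0.056; 0 0 0 0 0 0 0.06; 0 0 0 0 0 0 0.066; 0 0 0 0 0 0 0.066'
python3 -m jog '0 -0.02 0 0 0 0 0.066; 0 -0.06 0 0 0 0 0.07; 0 -0.12 0 0 0 0 0.0878; 0 -0.18 0.04 0 0 0 0.0878; 0 -0.22 0.07 0 0 0 0.0878; 0 -0.24 0.1 0 0 0 0.0878; 0 -0.26 0.11 0 0 0 0.0878; 0 -0.26 0.11 0 0 0 0.0878'
python3 -m jog '-0.06 0 0 0 0 0 0.0878;-0.08 0 0 0 0 0 0.0878;-0.08 0 0 0 0 0 0.0878'
python3 - <<'E'
from h import *
P=ctrl.camera_params('wrist');im=ctrl.capture('wrist');o=ctrl.get_obs();print(o['tool_pos'],Rr.from_quat(o['eef_rot']).as_matrix().round(3),o['opening'],o['ft_force'])
cv2.imwrite('pics/w9b.png',cv2.resize(im,(800,600),interpolation=2))
ctrl.capture('scene');ctrl.capture('side')
for n in('wrist','scene','side'):
    P=ctrl.camera_params(n)
    for q in ctrl.outline_of(n,'tin_b_center'):
        for nm,x0 in(('c',[.5265,-.232,1.39]),('b',[.611,-.2475,1.39])):
            if np.hypot(*(np.array(q['pixel'])-proj(P,[*x0[:2],.031])[0]))<15:
                f=fit([(P,q['region'])],.031,x0);print(n,nm,f.x[:2].round(4),np.degrees(f.x[2]).round(1),f.fun.round(3))
E
```

```text
time_s: 16.77
tool_pos: [0.6112, -0.2491, 0.0255]
eef_rot: [0.708, -0.064, 0.064, -0.701]
ft_force: [0.4, -0.5, -0.5]
opening: 0.0659
time_s: 17.77
tool_pos: [0.632, -0.1374, 0.2874]
eef_rot: [0.708, -0.062, 0.065, -0.701]
ft_force: [0.2, -0.9, 0.3]
opening: 0.0879
time_s: 18.15
tool_pos: [0.5519, -0.1241, 0.2871]
eef_rot: [0.708, -0.062, 0.066, -0.701]
ft_force: [0.3, -0.5, 0.2]
opening: 0.0879
[ 0.55305029 -0.12403334  0.2870842 ] [[ 0.984  0.005  0.18 ]
 [-0.18  -0.011  0.984]
 [ 0.007 -1.    -0.01 ]] 0.08751257003830494 [-1.71726783 -0.55154887  0.40045319]
wrist b [ 0.6139 -0.2478] 80.6 0.05
scene b [ 0.6129 -0.2439] 79.2 0.043
side b [ 0.6087 -0.2487] 81.9 0.091
```

View pics/w9b.png

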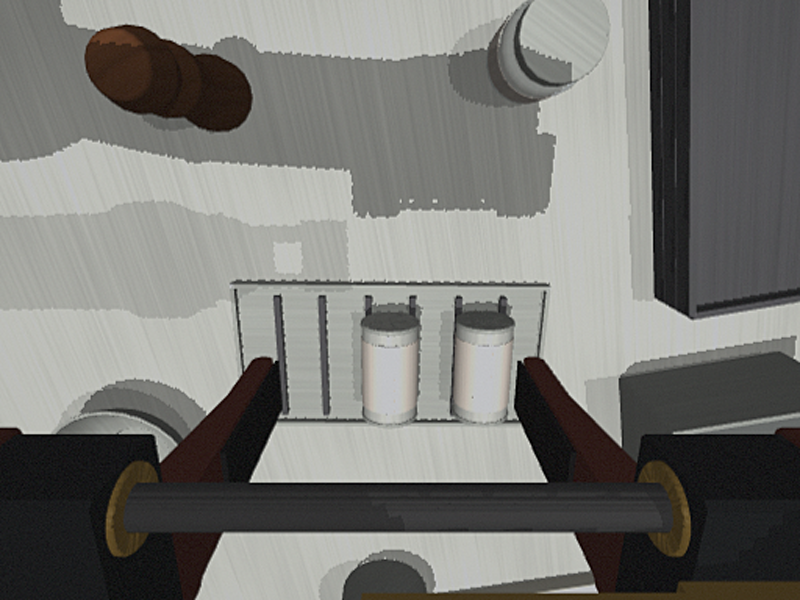

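```bash
python3 -m jog '-0.025 -0.02 0.055 0 -2 0 0.0878; -0.05 -0.02 0.11 0 -4 0 0.0878; -0.08 -0.02 0.165 0 -6.9 0 0.0878; -0.11 -0.02 0.22 0 -6.9 0 0.0878; -0.136 0 0.27 0 -6.9 0 0.0878; -0.136 0.05 0.287 0 -6.9 0 0.0878; -0.136 0.08 0.287 0 -6.9 0 0.0878; -0.136 0.08 0.287 0 -6.9 0 0.0878'
python3 - <<'E'
from h import *
P=ctrl.camera_params('wrist');im=ctrl.capture('wrist');o=ctrl.get_obs();print(o['tool_pos'],Rr.from_quat(o['eef_rot']).as_matrix().round(3),o['opening'],o['ft_force'])
cv2.imwrite('pics/w10b.png',cv2.resize(im,(800,600),interpolation=2))
for q in ctrl.outline_of('wrist','tin_a_center'):
    if np.hypot(*(np.array(q['pixel'])-proj(P,[.471,.1825,.072])[0]))<40:
        f=fit([(P,q['region'])],.072,[.471,.1825,1.51]);print(f.x[:2].round(4),np.degrees(f.x[2]).round(1),f.fun.round(3))
E
```

```text
time_s: 19.45
tool_pos: [0.4706, 0.182, 0.2007]
eef_rot: [0.711, -0.021, 0.021, -0.702]
ft_force: [0.5, 0.2, 0.2]
opening: 0.0878
[0.47166322 0.18223437 0.20245875] [[ 0.998  0.002  0.059]
 [-0.059 -0.012  0.998]
 [ 0.003 -1.    -0.011]] 0.0879812335580552 [0.11347916 0.09225718 0.42182998]
[0.4712 0.1821] 86.5 0.031
```

View pics/w10b.png

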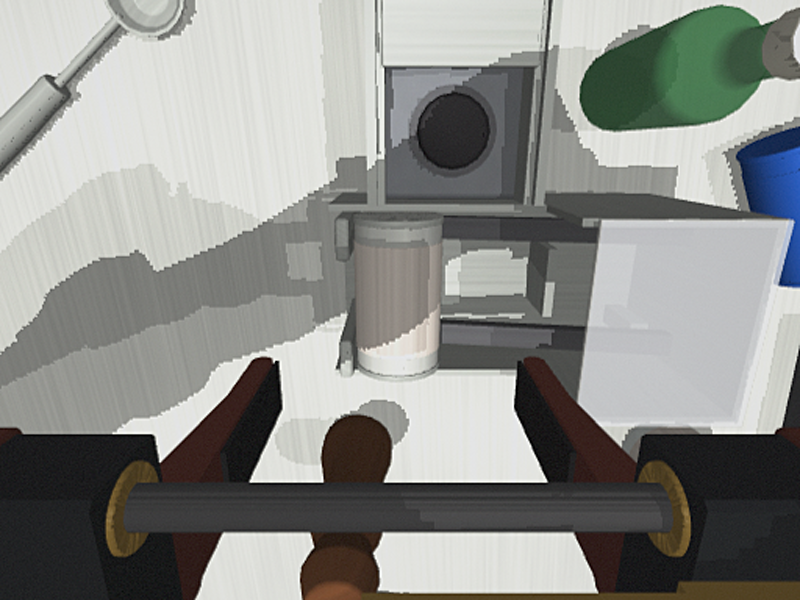

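```bash
python3 -m jog '0 0.04 0.0005 0 0 0 0.0878; 0 0.08 0.001 0 0 0 0.0878; 0 0.11 0.0015 0 0 0 0.0878; 0 0.128 0.0015 0 0 0 0.0878; 0 0.134 0.0015 0 0 0 0.0878; 0 0.134 0.0015 0 0 0 0.0878'
python3 - <<'E'
from h import *
im=ctrl.capture('side');cv2.imwrite('pics/side11.png',cv2.resize(im[150:350,120:370],None,fx=3,fy=3))
E
```

```text
time_s: 20.3
tool_pos: [0.4739, 0.1826, 0.0705]
eef_rot: [0.71, -0.019, 0.023, -0.703]
ft_force: [-0.7, -0.5, 0.5]
opening: 0.0877
```

View pics/side11.png

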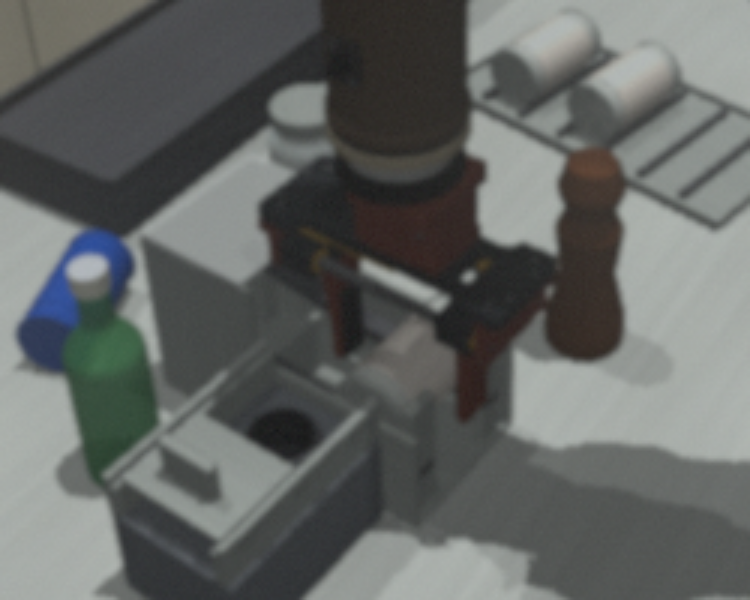

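```bash
python3 -m jog '-0.003 0.0015 0 0 0 0 0.0878; -0.003 0.0025 0 0 0 0 0.07; -0.003 0.0025 0 0 0 0 0.06; -0.003 0.0025 0 0 0 0 0.05; -0.003 0.0025 0 0 0 0 0.045; -0.003 0.0025 0 0 0 0 0.045; -0.003 0.0025 0 0 0 0 0.045' 20
```

```text
time_s: 21.22
tool_pos: [0.471, 0.1829, 0.0682]
eef_rot: [0.71, -0.019, 0.023, -0.703]
ft_force: [-1.2, 0.0, 1.1]
opening: 0.0534
```

```bash
python3 -m jog '0 -0.02 0 0 0 0 0.045; 0 -0.06 0 0 0 0 0.045; 0 -0.11 0 0 0 0 0.045; 0 -0.16 0 0 0 0 0.045; 0 -0.2 -0.02 0 0 0 0.045; -0.001 -0.2 -0.07 0 2 0 0.045; -0.002 -0.2 -0.125 0 4 0 0.045; -0.003 -0.2 -0.18 0 6.9 0 0.045'
python3 -m jog '0 0 -0.04 0 0 0 0.045; 0.01 0 -0.09 0 0 0 0.045; 0.02 0.03 -0.14 0 0 0 0.045; 0.025 0.06 -0.19 0 0 0 0.045; 0.025 0.09 -0.21 0 0 0 0.045; 0.025 0.09 -0.215 0 0 0 0.045;0.025 0.09 -0.215 0 0 0 0.045'
python3 - <<'E'
from h import *
P=ctrl.camera_params('wrist');im=ctrl.capture('wrist');o=ctrl.get_obs();print(o['tool_pos'],Rr.from_quat(o['eef_rot']).as_matrix().round(3),o['opening'],o['ft_force'])
cv2.imwrite('pics/w12b.png',cv2.resize(im,(800,600),interpolation=2))
E
```

```text
time_s: 22.22
tool_pos: [0.4555, 0.0037, 0.2699]
eef_rot: [0.707, -0.062, 0.067, -0.701]
ft_force: [1.7, 0.1, -1.1]
opening: 0.0537
time_s: 23.1
tool_pos: [0.4422, -0.2127, 0.1826]
eef_rot: [0.707, -0.061, 0.067, -0.701]
ft_force: [-0.5, 0.3, -1.1]
opening: 0.0536
[ 0.44265502 -0.21228887  0.1829721 ] [[ 0.984  0.007  0.18 ]
 [-0.18  -0.01   0.984]
 [ 0.009 -1.    -0.008]] 0.05348358693119485 [ 1.05973295  0.70039778 -1.36800514]
```

View pics/w12b.png

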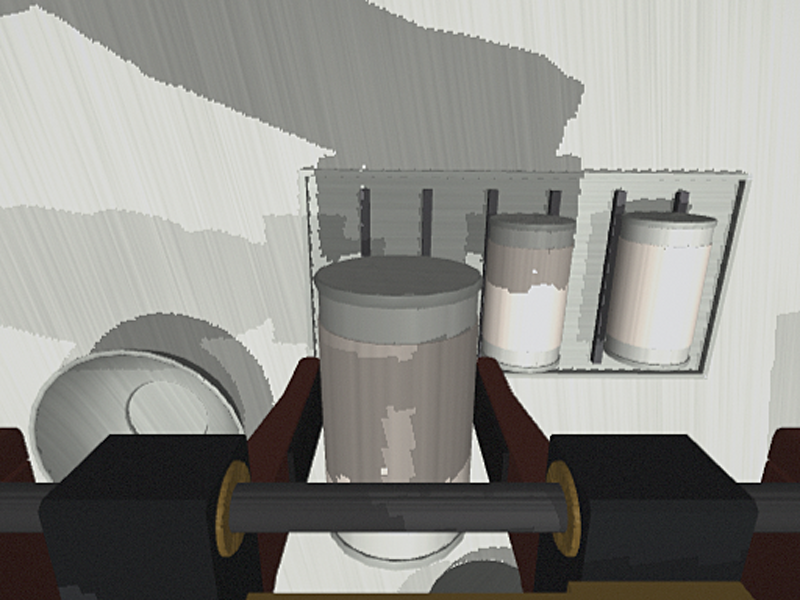

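```bash
python3 - <<'E'
from h import *
P=ctrl.camera_params('wrist');o=ctrl.get_obs();R=Rr.from_quat(o['eef_rot']).as_matrix()
for h in (.0038,.0054):
  zc=o['tool_pos'][2]+h
  for a,z in [((398,257),zc-.027),((398,296),zc+.027)]:
    X=onz(P,np.array(a)/1.5625,z);print(R.T@(X-o['tool_pos']))
for z in(.04,.06):print('bowl',onz(P,np.array((243,420))/1.5625,z))
for a in [(365,205),(428,205)]: print('ridge',onz(P,np.array(a)/1.5625,.01))
for nm,a in(('c',(530,215)),('b',(668,215))):
    X=onz(P,np.array(a)/1.5625,.031);print(nm,X,R.T@X)
for q in ctrl.outline_of('wrist','tin_b_center'):
    for nm,x0 in(('c',[.5265,-.232,1.39]),('b',[.611,-.2475,1.39])):
        if np.hypot(*(np.array(q['pixel'])-proj(P,[*x0[:2],.031])[0]))<15:
            f=fit([(P,q['region'])],.031,x0);print(nm,f.x[:2].round(4),np.degrees(f.x[2]).round(1),f.fun.round(3))
E
```

```text
[-6.47702651e-05  2.28178559e-02  4.66432682e-02]
[-0.00014327 -0.03119194  0.04725612]
[-6.71997648e-05  2.12149732e-02  4.69767965e-02]
[-0.00014574 -0.03279596  0.04772827]
bowl [ 0.3196951  -0.28737017  0.04      ]
bowl [ 0.32889725 -0.27666387  0.06      ]
ridge [ 0.43145571 -0.15982403  0.01      ]
ridge [ 0.47308347 -0.16746515  0.01      ]
c [ 0.53466178 -0.18282063  0.031     ] [ 0.55905485 -0.02524009 -0.08407269]
b [ 0.62120471 -0.19872358  0.031     ] [ 0.6470431  -0.02444109 -0.08417365]
b [ 0.6125 -0.2467] 79.8 0.026
```

```bash
python3 -m jog '-0.001 0.05 -0.0024 0 0 0 0.045; -0.001 0.1 -0.0024 0 0 0 0.045; -0.001 0.13 -0.0024 0 0 0 0.045; -0.001 0.142 -0.0024 0 0 0 0.045; -0.001 0.147 -0.0024 0 0 0 0.045; -0.001 0.15 -0.0024 0 0 0 0.045; -0.001 0.152 -0.0024 0 0 0 0.045; -0.001 0.152 -0.0024 0 0 0 0.045'
```

```text
time_s: 24.2
tool_pos: [0.4429, -0.2159, 0.0316]
eef_rot: [0.707, -0.06, 0.067, -0.701]
ft_force: [0.2, 0.1, -1.1]
opening: 0.0538
```

```bash
python3 -m jog '0 0.0015 0 0 0 0 0.045; 0 0.003 0 0 0 0 0.045; 0 0.004 0 0 0 0 0.045; 0 0.0045 0 0 0 0 0.045; 0 0.0045 0 0 0 0 0.045'
```

```text
time_s: 24.82
tool_pos: [0.443, -0.216, 0.0278]
eef_rot: [0.707, -0.06, 0.067, -0.701]
ft_force: [-4.1, 1.6, 10.6]
opening: 0.0536
```

```bash
python3 -m jog '0 0 0 0 0 0 0.056; 0 0 0 0 0 0 0.06; 0 0 0 0 0 0 0.066; 0 0 0 0 0 0 0.066'
python3 -m jog '0 -0.02 0 0 0 0 0.066; 0 -0.06 0 0 0 0 0.07; 0 -0.12 0 0 0 0 0.0878; 0.03 -0.18 0.04 0 0 0 0.0878; 0.06 -0.22 0.07 0 0 0 0.0878; 0.09 -0.24 0.1 0 0 0 0.0878; 0.09 -0.26 0.11 0 0 0 0.0878; 0.09 -0.26 0.11 0 0 0 0.0878'
python3 -m jog '0 0 0 0 0 0 0.0878;0 0 0 0 0 0 0.0878'
cat > chk.py <<'E'
from h import *
import sys
k=sys.argv[1]
P=ctrl.camera_params('wrist');im=ctrl.capture('wrist');o=ctrl.get_obs();print(o['tool_pos'],o['ft_force'])
cv2.imwrite(f'pics/{k}w.png',cv2.resize(im,(800,600),interpolation=2))
cv2.imwrite(f'pics/{k}s.png',ctrl.capture('scene'));cv2.imwrite(f'pics/{k}d.png',ctrl.capture('side'))
t=np.radians(-10.35);c,s=np.cos(t),np.sin(t)
for n in('wrist','scene','side'):
    P=ctrl.camera_params(n)
    for q in ctrl.outline_of(n,'tin_b_center'):
        for nm,x0 in(('a',[.442,-.2165,1.39]),('c',[.5265,-.232,1.39]),('b',[.611,-.2475,1.39])):
            if np.hypot(*(np.array(q['pixel'])-proj(P,[*x0[:2],.031])[0]))<15:
                f=fit([(P,q['region'])],.031,x0);d=f.x[:2]-[.527,-.2315]
                print(n,nm,f.x[:2].round(4),np.degrees(f.x[2]).round(1),f.fun.round(3),'tray',(c*d[0]+s*d[1]).round(4),(-s*d[0]+c*d[1]).round(4))
E
python3 chk.py f
```

```text
time_s: 25.32
tool_pos: [0.4429, -0.216, 0.0277]
eef_rot: [0.707, -0.06, 0.067, -0.701]
ft_force: [0.8, -0.2, -0.1]
opening: 0.0658
time_s: 26.32
tool_pos: [0.5498, -0.1206, 0.2887]
eef_rot: [0.707, -0.059, 0.067, -0.701]
ft_force: [-0.3, -0.6, -0.4]
opening: 0.0877
time_s: 26.58
tool_pos: [0.5489, -0.1214, 0.2878]
eef_rot: [0.707, -0.06, 0.067, -0.701]
ft_force: [0.5, 0.2, -0.3]
opening: 0.0879
[ 0.54902664 -0.12131379  0.28788131] [ 0.03394259  0.91963665 -0.52862542]
wrist b [ 0.6121 -0.2478] 79.9 0.036 tray 0.0867 -0.0008
scene b [ 0.6118 -0.2438] 79.9 0.047 tray 0.0856 0.0031
side b [ 0.6081 -0.2453] 78.6 0.05 tray 0.0822 0.001
side c [ 0.5232 -0.2337] 79.8 0.059 tray -0.0033 -0.0029
```

View pics/fw.png

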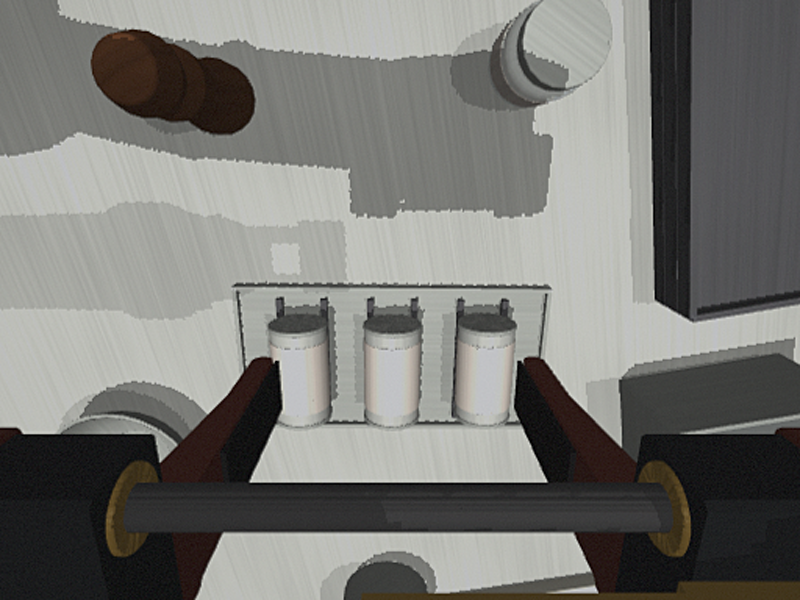

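View pics/fs.png

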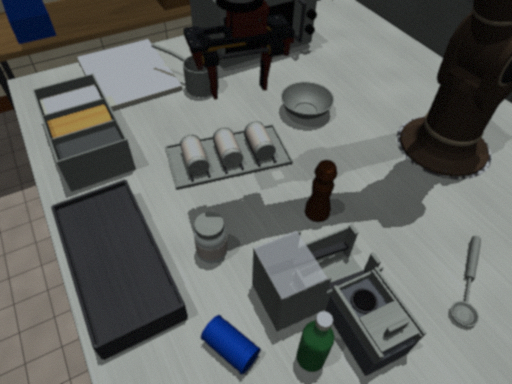

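View pics/fd.png

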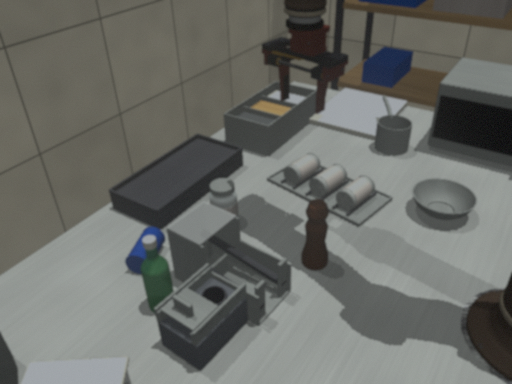

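```bash
python3 - <<'E'
import cv2
a=cv2.imread('pics/fw.png')[270:440,220:560];cv2.imwrite('pics/fwz.png',cv2.resize(a,(800,400),interpolation=2))
E
```

```text
(no output)
```

View pics/fwz.png

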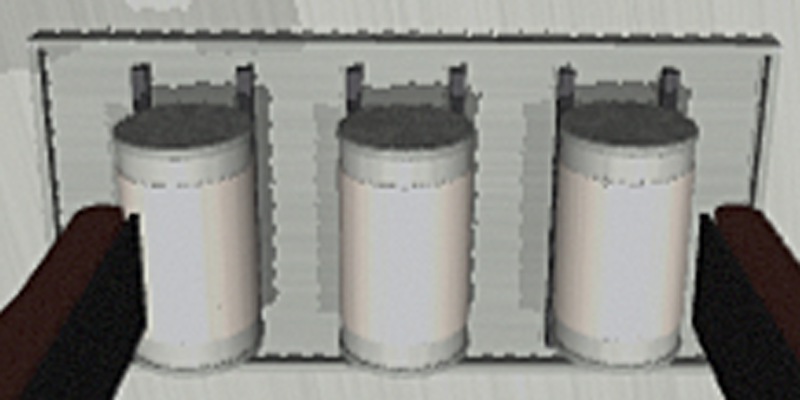

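```bash
python3 - <<'E'
from h import *
import pickle
W=pickle.load(open('w5.pkl','rb'));print(onz(W,np.array((411,74))/1.5625,.079),onz(W,np.array((411,74))/1.5625,.091))
for n in('scene','side'):
    P=ctrl.camera_params(n)
    for t,z in(('button_top',.079),('catch_tab',.115),('catch',.1),('jar_mid',.05),('bottle_mid',.085),('mill_mid',.08)):
        print(n,t,[(round(r['score'],2),onz(P,r['pixel'],z)[:2].round(3)) for r in ctrl.search_frame(n,t)[:1]])
E
```

```text
[0.5071729  0.27391689 0.079     ] [0.50686966 0.27230443 0.091     ]
scene button_top [(0.77, array([0.51 , 0.278]))]
scene catch_tab [(0.79, array([0.52 , 0.338]))]
scene catch [(0.91, array([0.513, 0.332]))]
scene jar_mid [(0.96, array([0.682, 0.009]))]
scene bottle_mid [(0.76, array([0.631, 0.301]))]
scene mill_mid [(0.96, array([0.432, 0.033]))]
side button_top [(0.86, array([0.499, 0.28 ]))]
side catch_tab [(0.86, array([0.497, 0.338]))]
side catch [(0.63, array([0.505, 0.332]))]
side jar_mid [(0.95, array([ 0.689, -0.01 ]))]
side bottle_mid [(0.84, array([0.626, 0.292]))]
side mill_mid [(0.71, array([0.427, 0.045]))]
```

```bash
python3 -c "
from cell import ctrl
print(ctrl.finish_job(), ctrl.get_obs()['time_s'])"
```

```text
the job is handed in; nothing more can be done
the job is handed in; nothing more can be done
```

The order tray is complete and handed in at about 28 s. One check on the catch did not fully agree (below), though I believe it is fully open.

I slid the catch open until it stopped, pressed the button in, and the rack's tin rolled into the bay. The bench tin now lies in the +x cradle and the rack tin in the -x cradle. I lowered each until it touched the tray before letting go.

**What my last checks showed:**
- **Tins:** in the last wrist picture all three tins sit between their ridges, with their ends level to about 1–2 mm. In that last look the networks' outlines gave position fits for only two of the three tins. The rack tin was checked by eye in the picture.
- **Button:** it stopped at the height expected for fully in (fingertips at 79 mm), with 52 N on the wrist.
- **Bystanders:** the jar, bottle and mill were still upright, and in the same places to within the measuring error.

**What disagreed:** I measured the catch moving about 53 mm, not 60 mm. It met a hard stop with about 22 N, far above its 2 N friction. Its tab now stands about 71 mm from the button, against 72 mm expected when fully open. I take this to mean the catch started about 6 mm open. I did not push it a second time to confirm.

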